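# Clamp the long electrode cassette in the printing fixture

### The job

Lay the long electrode cassette (not the short one) flat in the nest of the clamping fixture and let go of it; then swing the clamp bar gently down over it until it lies level, and only then swing the hasp over the bar's nose until it lies fully home on its staple. Do not slam the bar or the hasp, and leave the short cassette, the jar, the flask and the tube rack where they stand.

Things in the scene. Friction and masses are not known exactly. Their poses are not given: they have to be found in the camera images.
- station: The clamping fixture, fixed to the bench: aluminium plate 265 x 200 mm, 14 mm thick, with red hinge and staple blocks. Origin on the bench (plate from x -140 to +125, y -100 to +100). x runs from the hasp end (nearer the robot) to the bar's hinge, y across, z up. Bar hinge cheeks at x +78 to +102, y within 24, 56 mm high; hasp cheeks at x -112, y -50, 63 mm high.
- nest (a point): Centre of the nest floor (station x -10, y 0, height 14 mm), axes as the station's. The nest takes the long cassette with its length along y: pocket 66 mm (x) by 141 mm (y) with four dark corner stops 8 mm high; its long sides are open over the middle 109 mm for the fingers. Cassette fully down: its origin at this point.
- cassette: The long cassette: grey plastic frame 60 mm (x) by 130 mm (y) by 20 mm thick with a white printed sheet on top, lying loose on the bench; about 150 g. Origin at the centre of its underside; may go in either way round. Pinch it across the 60 mm width.
- spare: The short cassette, a bystander of the same look: 60 mm (x) by 90 mm (y) by 20 mm. Origin at the centre of its underside.
- bar (a joint): Angle of the clamp bar, rad: 0 = closed, level above the nest; grows as it opens upward, about 1.57 = upright, 1.9 = stop. A stiff hinge holds it where it is left. Aluminium, 20 mm wide, 10 mm thick, reaches 218 mm from its hinge; closed, its top is 50 mm above the bench and its two rubber pads 1.5 mm above the seated cassette.
- bar_hinge (a point): Point on the bar's hinge axis (station x +90, y 0, height 45 mm); the axis runs along this point's y (station y).
- bar_grip (a point): Where to take the bar: a round steel handle, 12 mm across, parallel to the hinge axis, on a riser above the bar, sticking out 94 mm to its +y side; this point is 72 mm out along it. With the bar closed it lies 130 mm towards -x and 35 mm above the hinge axis (station x -40, y +72, height 80 mm). Axes turn with the bar.
- hasp (a joint): Angle of the hasp, rad: 0 = closed, level over the bar's nose with the staple through its slot; grows as it opens, about 1.57 = upright, beyond that leaning outward to -y, 2.3 = stop. A stiff hinge holds it where it is left. Steel strap 28 mm wide, 112 mm long.
- hasp_hinge (a point): Point on the hasp's hinge axis (station x -112, y -50, height 56 mm); the axis runs along this point's x (station x). The closed hasp points to +y; the staple stands at station x -112, y +27, top 79 mm high.
- hasp_grip (a point): Where to take the hasp: a round steel handle, 12 mm across, parallel to the hasp's hinge axis, on a riser near the strap's free end, sticking out 56 mm to +x from the strap's middle. With the hasp closed it lies 38 mm towards +x, 100 mm towards +y and 30 mm above the hinge point (station x -74, y +50, height 86 mm). Axes turn with the hasp.
- bottle: Bystander: white jar with a yellow cap, 68 mm across, 130 mm high, standing. Origin at the centre of its underside.
- flask: Bystander: glass flask, 86 mm across, 165 mm high with a narrow neck, standing at the fixture's +y side. Origin at the centre of its underside.
- rack: Bystander: white test-tube rack 60 mm (x) by 170 mm (y), 104 mm high with its tubes, behind the fixture. Origin at the centre of its underside.
Mind the look-alikes: they are no part of the job. What is shaped like the cassette but green is not meant.

How it is judged:
By the outcome, as a careful person would: the job done as asked, in the order asked, and still so for the second after the job is handed in, with the robot touching nothing.
It also fails if it takes over 67 s, if anything falls off the work surface, if the arm or the gripper's body presses on something with over 40 N, if the wrist force passes 120 N, or if a joint passes its speed limit or range.

### The arm

A 7-joint arm with a two-finger parallel gripper is mounted at the origin on the work surface. World frame = base frame: x ahead of the robot, y to its left, z up, the work surface at z = 0. Lengths are in m, angles in rad, forces in N, time in s.
With the tool pointing down it reaches from about 0.35 to 0.9 m from the base axis. Payload 8.1 kg.
Tool frame: the origin (TCP) lies midway between the tips of the shut fingers; the grasp point (between the pads) lies 19 mm behind it; z points along the fingers, y is the line along which they close (so a half turn about z gives the same grasp; the last joint's range is limited). The gripper opens to 92 mm and grips with 3 to 60 N. Pads are 19 mm wide; open, the fingers measure 130 mm over their backs; the gripper's body (75 mm by 190 mm) begins 47 mm behind the grasp point.
Start: joints at [-1.306, 0.434, 0.025, 1.573, -0.012, 1.134, -0.075], TCP at [0.225, 0.583, 0.227] pointing down, gripper open.
Joint ranges: [-2.62, 2.62], [-0.44, 2.09], [-1.27, 1.32], [0.08, 2.57], [-1.32, 4.46], [0.12, 2], [-2.74, 2.74]. Speed limits (rad/s): [2.22, 2.22, 3.01, 3.01, 3.14, 3.14, 3.14].

### API

Orientations are given as a rotation vector (axis times angle).
In Python, from cell import arm gives the robot as it stands.
- The arm moves only by the tool send_rows, never from a script. Its argument "increments" is a list of rows, each a list of 3 entries, a list of its own where there are three numbers: the finger opening in cm, from 0 to 9.18, then the shift along the tool's x, y, z in cm, then the turn, a rotation vector about the tool's x, y, z in rad. A call has 1 to 5 rows; each row shifts and turns the commanded pose from where the row before left it, along the tool's axes as they then stand; what a row does not reach is not made up. A row lasts 1/10 s, in which the tool goes at most 50 mm and 8.59 degrees, less where a joint would pass 70% of its speed; a pose out of reach is approached as far as the arm can. A call is refused whole if a number of a shift passes 5 or a number of a turn 0.15, either way. A call with a gripper value outside its range is refused whole. The fingers move at their own pace and stop on an object; "force" is the grip in N (left out, the last holds). Time passes only in rows, so rows that do not move let the fingers close. It gives the time, the measured TCP pose, the force, the opening and the grip force at its end, in the units of the state.
- arm.observe(): the state, without advancing time (a new reading comes with each control period).
- arm.get_image(name): name is "scene" or "top" or "wrist"; returns the picture (400x640x3 uint8, red, green, blue); there is no depth.
- arm.camera_params(name): a dict with "camera_matrix" (3x3 intrinsics, pixels), "R" (3x3) and "t" (3): a world point X has camera coordinates R X + t. Camera axes: x right, y down, z forward; pixel columns grow to the right and rows downward; lengths in m; the calibration is good to about 2 mm. A picture is of the moment at which its call begins: read the wrist's pose just before it. camera_params takes no time and is no camera call; for the wrist camera it gives the pose at the moment of the call.
- arm.sign_off(): hands the job in; it is judged then, once.
The state is a dict: "clock": time; "joints": joint angles; "dq": joint speeds; "joint_efforts": joint torques, N m; "position": TCP position; "ee_rot": TCP orientation; "force": force on the tool from outside, world axes, zero at the start; "ft_torque": the same for the moment, N m; "width": opening from 0.0 (shut) to 1.0 (fully open); "gripper_force": force on a finger pad.
Only numpy, scipy, OpenCV 4.12 (cv2) and the standard library are available. Lean on these libraries where they do the work, as an engineer would, in place of code of your own. Each camera call takes 0.05 s, during which the arm holds its last target. There are 200 camera calls.

## Working session

There is one attempt and no reset: what is moved stays moved. The work goes in short steps, Python scripts to look and compute and a tool call to move; the robot and the scene stay as the last step left them, time stands still between calls to the robot, and variables do not carry over. Pictures are saved under pics/ and viewed, at most 10 in all, crops included, and the job is handed in when it is done.

Besides the shell and the picture viewer there is one more tool, called by a JSON object that holds its "op" and its "data". send_rows: Moves the arm, as the interface text tells. Its arguments: {"type":"object","properties":{"increments":{"type":"array"},"force":{"type":"number"}},"required":["increments"]}

```bash
mkdir -p pics
python3 - <<'E'
from cell import arm
import cv2,numpy as np
for n in ("scene","top"):
    im=arm.get_image(n); cv2.imwrite(f"pics/{n}0.png",im[:,:,::-1])
    p=arm.camera_params(n); print(n,np.round(p["camera_matrix"],1).tolist(),np.round(p["R"],4).tolist(),np.round(p["t"],4).tolist())
s=arm.observe(); print({k:np.round(v,3).tolist() for k,v in s.items()})
E
```

```text
scene [[453.2, 0.0, 316.8], [0.0, 453.2, 194.4], [0.0, 0.0, 1.0]] [[-0.6554, 0.7551, -0.0161], [0.5849, 0.494, -0.6433], [-0.4778, -0.431, -0.7654]] [0.3613, -0.2684, 1.471]
top [[362.1, 0.0, 325.5], [0.0, 362.1, 200.5], [0.0, 0.0, 1.0]] [[-0.0247, -0.9997, -0.003], [-0.9871, 0.0249, -0.1584], [0.1584, -0.0009, -0.9874]] [0.0259, 0.5292, 0.9085]
{'clock': 0.1, 'joints': [-1.306, 0.435, 0.025, 1.574, -0.012, 1.134, -0.075], 'dq': [0.001, -0.002, 0.002, -0.002, 0.0, 0.001, 0.0], 'joint_efforts': [0.003, -66.914, 0.988, -31.515, -0.06, 0.037, 0.0], 'position': [0.225, 0.583, 0.226], 'ee_rot': [-0.575, -3.089, 0.002], 'force': [-0.156, -0.96, 0.776], 'ft_torque': [0.04, -0.023, 0.026], 'gripper_force': 0.0, 'width': 1.003}
```

View pics/scene0.png

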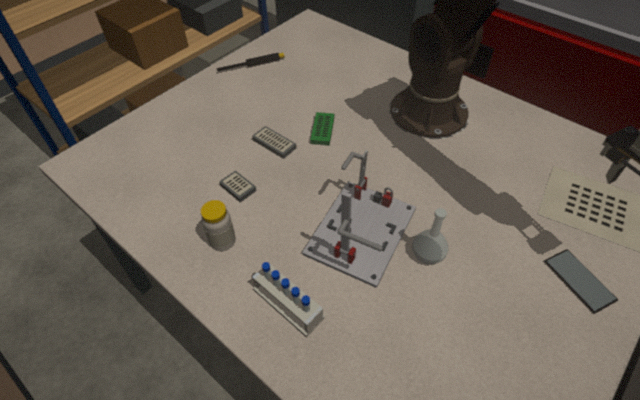

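View pics/top0.png

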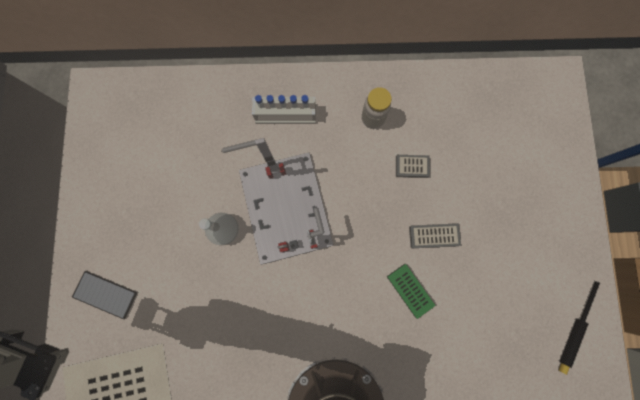

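In the top view, the long grey cassette with the white sheet is at (435,236). The short one is at (413,166), the green look-alike at (411,291), a plain grey slab at (105,295) and a printed mat at (120,385). (435,236) fits: it is grey with a sheet and longer than the one at (413,166). I'll confirm it in an enlarged crop.

Run:
```python
import cv2,numpy as np
im=cv2.imread("pics/top0.png")
a=cv2.resize(im[135:275,220:360],(560,560),interpolation=cv2.INTER_CUBIC)
b=cv2.resize(im[150:260,390:470],None,fx=3,fy=3,interpolation=cv2.INTER_CUBIC)
c=np.zeros((560,800,3),np.uint8); c[:,:560]=a; c[:330,560:]=b
cv2.imwrite("pics/crop1.png",c)
```

```text
(no output)
```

View pics/crop1.png

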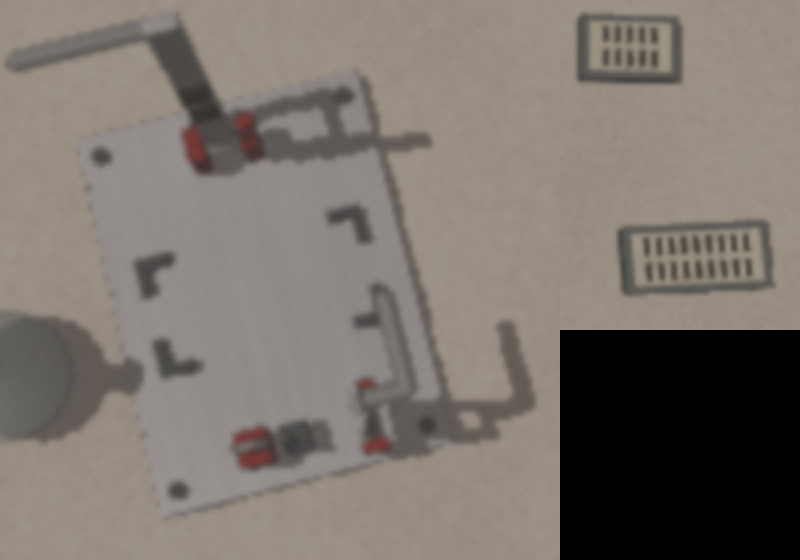

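The crop confirms it: the lower right one, with 2x9 marks and an aspect ratio of about 2:1, is the long cassette. The upper one, with 2x5 marks, is the short one. Next I'll fit the poses.

```bash
cat > h.py <<'E'
import numpy as np,cv2
from scipy.optimize import least_squares
from scipy.spatial.transform import Rotation as Rn
def cam(arm,n):
    p=arm.camera_params(n); return tuple(np.array(p[k]) for k in("camera_matrix","R","t"))
def proj(c,X):
    K,R,t=c; q=(np.atleast_2d(X)@R.T+t)@K.T; return q[:,:2]/q[:,2:]
def ray(c,uv,z):
    K,R,t=c; o=-R.T@t; d=R.T@np.linalg.solve(K,[uv[0],uv[1],1]); return o+d*(z-o[2])/d[2]
def place(p,L):  # p=x,y,yaw
    c,s=np.cos(p[2]),np.sin(p[2]); L=np.atleast_2d(L)
    return np.c_[p[0]+c*L[:,0]-s*L[:,1],p[1]+s*L[:,0]+c*L[:,1],L[:,2]]
def fit(c,L,uv,p0): 
    r=least_squares(lambda p:(proj(c,place(p,L))-uv).ravel(),p0); return r.x,np.sqrt(np.mean(r.fun**2))
def barp(th,y=.072,a=-.13,b=.035): return np.array([.09+a*np.cos(th)+b*np.sin(th),y,.045-a*np.sin(th)+b*np.cos(th)])
def haspp(th,x=-.074,a=.1,b=.03): return np.array([x,-.05+a*np.cos(th)-b*np.sin(th),.056+a*np.sin(th)+b*np.cos(th)])
E
python3 - <<'E'
from cell import arm
from h import *
c=cam(arm,"top")
A=lambda u:(np.array(u,float)+.5)/4-.5+[220,135]
B=lambda u:(np.array(u,float)+.5-[560,0])/3-.5+[390,150]
L=np.array([[.125,.1,.014],[.125,-.1,.014],[-.14,.1,.014],[-.14,-.1,.014]])
st,e=fit(c,L,A([[80,142],[358,72],[165,517],[450,443]]),[.45,.1,0]); print("station",st.round(4),e)
L=np.array([[.03,.065,.02],[.03,-.065,.02],[-.03,-.065,.02],[-.03,.065,.02]])
ca,e=fit(c,L,B([[620,229],[768,221],[772,286],[627,293]]),[.4,-.2,0]); print("cas",ca.round(4),e)
r=least_squares(lambda th:(proj(c,place(st,[barp(th[0],.094),barp(th[0],.005)]))-A([[12,62],[160,22]])).ravel(),[1.7]); print("bar",r.x,r.fun)
r=least_squares(lambda th:(proj(c,place(st,[haspp(th[0],-.056),haspp(th[0],-.106)]))-A([[380,290],[405,390]])).ravel(),[1.7]); print("hasp",r.x,r.fun)
# flask: base rim, neck top
print("flask neck", ray(c,(207,224),.165))
print("flask at bulge", ray(c,(223,229),.04))
for n,p in (("bargrip",barp),("haspgrip",haspp)): pass
X=ray(c,(223,229),.04);d=X[:2]-st[:2];cs,sn=np.cos(st[2]),np.sin(st[2]);print("flask in st",[cs*d[0]+sn*d[1],-sn*d[0]+cs*d[1]])
E
```

```text
station [0.5268 0.1231 0.2248] 0.7820626400816083
cas [ 0.4327 -0.2751  0.0235] 0.5310365872228967
bar [1.62481601] [ 1.60606413 -0.72923476  2.11569434  0.10887212]
hasp [1.52991544] [ 0.7259319   3.2037649  -0.18763823 -0.66034221]
flask neck [0.46305597 0.28198277 0.165     ]
flask at bulge [0.46182891 0.28110487 0.04      ]
flask in st [np.float64(-0.028111600071986244), np.float64(0.16849053647417206)]
```

```bash
cat >> h.py <<'E'
ST=np.array([.5268,.1231,.2248])
def Rd(phi,tilt=0): # tool down, y at world angle phi; tilt about tool x
    y=np.array([np.cos(phi),np.sin(phi),0]);z=np.array([0,0,-1.]);return np.c_[np.cross(y,z),y,z]@Rn.from_rotvec([tilt,0,0]).as_matrix()
def plan(pos,R,segs,step=5.):
    """segs: (target pos, R, rows or None, width cm); prints rows"""
    pos=np.array(pos);out=[]
    for P,R2,n,w in segs:
        tv=Rn.from_matrix(R.T@R2).as_rotvec(); d=np.array(P)-pos
        n=n or int(max(np.ceil(np.linalg.norm(d)*100/step),np.ceil(np.abs(tv).max()/.148),1)); p0=pos.copy()
        for i in range(n):
            s=np.round(R.T@(p0+d*(i+1)/n-pos)*100,2); t=np.round(tv/n,3)+0.
            pos=pos+R@s/100; R=R@Rn.from_rotvec(t).as_matrix(); out.append([w,(s+0.).tolist(),t.tolist()])
    for i in range(0,len(out),5): print(out[i:i+5])
    print("end",pos.round(4),"rows",len(out))
def now(arm):
    s=arm.observe(); return s["position"],Rn.from_rotvec(s["ee_rot"]).as_matrix()
def S(x,y,z): return place(ST,[[x,y,z]])[0]
E
python3 - <<'E'
from cell import arm
from h import *
p,R=now(arm); A=Rd(ST[2])
plan(p,R,[(S(.132,.072,.226),A,12,4),(S(.132,.072,.155),A,3,4)])
E
```

```text
[[4, [-4.3, -1.56, 0.0], [0.0, 0.0, 0.082]], [4, [-4.42, -1.2, 0.01], [0.0, 0.0, 0.082]], [4, [-4.5, -0.83, 0.0], [0.0, 0.0, 0.082]], [4, [-4.56, -0.46, 0.0], [0.0, 0.0, 0.082]], [4, [-4.57, -0.09, 0.01], [0.0, 0.0, 0.082]]]
[[4, [-4.57, 0.29, 0.0], [0.0, 0.0, 0.082]], [4, [-4.53, 0.66, 0.0], [0.0, 0.0, 0.082]], [4, [-4.46, 1.03, 0.0], [0.0, 0.0, 0.082]], [4, [-4.36, 1.39, 0.01], [0.0, 0.0, 0.082]], [4, [-4.23, 1.75, 0.0], [0.0, 0.0, 0.082]]]
[[4, [-4.07, 2.08, 0.0], [0.0, 0.0, 0.082]], [4, [-3.89, 2.42, 0.01], [0.0, 0.0, 0.082]], [4, [0.0, 0.0, 2.37], [0.0, 0.0, -0.002]], [4, [0.0, 0.0, 2.36], [0.0, 0.0, -0.002]], [4, [0.0, 0.0, 2.37], [0.0, 0.0, -0.002]]]
end [0.6394 0.2227 0.155 ] rows 15
```

{"op": "send_rows", "data": {"increments": [[4,[-4.3,-1.56,0],[0,0,0.082]],[4,[-4.42,-1.2,0],[0,0,0.082]],[4,[-4.5,-0.83,0],[0,0,0.082]],[4,[-4.56,-0.46,0],[0,0,0.082]],[4,[-4.57,-0.09,0],[0,0,0.082]]]}}

```text
clock: 0.6
position: [0.3986, 0.4316, 0.2265]
ee_rot: [-1.196, -2.905, 0.001]
force: [-0.0, 0.4, -0.1]
width: 0.613
gripper_force: 0.0
```

{"op": "send_rows", "data": {"increments": [[4,[-4.57,0.29,0],[0,0,0.082]],[4,[-4.53,0.66,0],[0,0,0.082]],[4,[-4.46,1.03,0],[0,0,0.082]],[4,[-4.36,1.39,0],[0,0,0.082]],[4,[-4.23,1.75,0],[0,0,0.082]]]}}

```text
clock: 1.1
position: [0.5714, 0.2817, 0.2265]
ee_rot: [-1.762, -2.601, 0.001]
force: [0.0, -0.4, -0.5]
width: 0.433
gripper_force: 0.0
```

{"op": "send_rows", "data": {"increments": [[4,[-4.07,2.08,0],[0,0,0.082]],[4,[-3.89,2.42,0],[0,0,0.082]],[4,[0,0,0],[0,0,0]]]}}

```text
clock: 1.4
position: [0.6438, 0.2153, 0.2262]
ee_rot: [1.977, 2.435, -0.004]
force: [0.4, -1.3, 0.4]
width: 0.433
gripper_force: 0.0
```

Run:
```python
from cell import arm
from h import *
p,R=now(arm); c=cam(arm,"wrist"); im=arm.get_image("wrist"); np.savez("w1.npz",*c)
cv2.imwrite("pics/w1.png",im[:,:,::-1])
print(p,R.round(3).tolist(),arm.observe()["clock"]); print((-c[1].T@c[2]).round(3),c[0].tolist())
print("pred handle end, grip",proj(c,place(ST,[barp(1.62,.094),barp(1.62,.01)])).round(0))
```

```text
[0.64384018 0.21527652 0.22618852] [[-0.205, 0.979, 0.002], [0.979, 0.205, -0.005], [-0.005, 0.001, -1.0]] 1.45
[0.627 0.293 0.383] [[337.17469172043064, 0.0, 328.5565190922957], [0.0, 337.17469172043064, 199.29672623780598], [0.0, 0.0, 1.0]]
pred handle end, grip [[322. 176.]
 [325. 291.]]
```

View pics/w1.png

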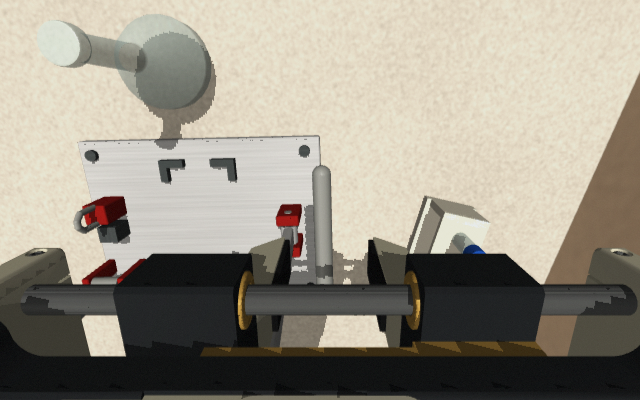

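The wrist view shows the bar handle between the open fingers, with its tip at (321,168). The plate's far edge corners are at (80,142) and (319,136), and the flask is at (165,62), well clear.

Run:
```python
from cell import arm
from h import *
w=np.load("w1.npz"); c=tuple(w[k] for k in w.files)
L=np.array([[.125,.1,.014],[-.14,.1,.014]])
st,e=fit(c,L,np.array([[319.5,136],[79.5,142]]),ST); print("station wrist",st.round(4),e)
r=least_squares(lambda t:(proj(c,place(st,[barp(t[0],.094),barp(t[0],.02)]))-[[321.5,167],[324.5,281]]).ravel(),[1.6]);print(r.x,r.fun)
p,R=now(arm); d=p[:2]-st[:2]; print("tcp in st",Rn.from_euler('z',-st[2]).as_matrix()[:2,:2]@d)
X=ray(c,(165,62),.043);d=X[:2]-st[:2]; print("flask in st",Rn.from_euler('z',-st[2]).as_matrix()[:2,:2]@d)
```

```text
station wrist [0.5304 0.1239 0.2343] 1.2492035943053454
[1.59382895] [-0.08691883  7.63629918  0.34215022 -3.00128952]
tcp in st [0.1301965  0.06659513]
flask in st [-0.01846965  0.17568001]
```

{"op": "send_rows", "data": {"increments": [[4,[0,0,2.4],[0,0,0]],[4,[0,0,2.4],[0,0,0]],[4,[0,0,2.3],[0,0,0]],[4,[0,0.8,0],[0,0,0]],[4,[0,0.6,0],[0,0,0]]]}}

```text
clock: 1.95
position: [0.6532, 0.2272, 0.1559]
ee_rot: [-1.963, -2.451, 0.001]
force: [-1.2, 0.1, -0.7]
width: 0.437
gripper_force: 1.1
```

{"op": "send_rows", "data": {"increments": [[4,[0,0.6,0.2],[0,0,0]],[4,[0,0.6,0.2],[0,0,0]],[4,[0,0.6,0.2],[0,0,0]],[4,[0,0.6,0.2],[0,0,0]],[4,[0,0.5,0.2],[0,0,0]]]}}

```text
clock: 2.45
position: [0.6819, 0.2326, 0.1455]
ee_rot: [-1.965, -2.451, 0.0]
force: [-1.8, -0.8, -1.2]
width: 0.438
gripper_force: 1.1
```

```bash
sed -i 's/^ST=.*/ST=np.array([.5290,.1237,.2310])/' h.py
python3 - <<'E'
from cell import arm
from h import *
p,R=now(arm); A=Rd(ST[2]); s=arm.observe(); print(p,s["force"])
q=np.array([p[0],p[1],.24])
plan(p,R,[(p+.015*A[:,1]*-1,A,2,6),(S(.158,.072,.24),A,3,9),(S(-.02,-.06,.26),A,6,9),(S(-.02,-.06,.26),A,1,9)])
E
```

```text
[0.68192062 0.23259231 0.14550289] [-1.78485027 -0.83094623 -1.19797736]
[[6, [-0.01, -0.75, 0.0], [0.0, 0.0, -0.006]], [6, [0.0, -0.75, 0.0], [0.0, 0.0, -0.006]], [9, [0.03, -0.03, -3.15], [0.0, 0.0, 0.0]], [9, [0.04, -0.02, -3.15], [0.0, 0.0, 0.0]], [9, [0.03, -0.03, -3.15], [0.0, 0.0, 0.0]]]
[[9, [-2.2, -2.97, -0.33], [0.0, 0.0, 0.0]], [9, [-2.2, -2.96, -0.33], [0.0, 0.0, 0.0]], [9, [-2.2, -2.97, -0.34], [0.0, 0.0, 0.0]], [9, [-2.2, -2.97, -0.33], [0.0, 0.0, 0.0]], [9, [-2.2, -2.96, -0.33], [0.0, 0.0, 0.0]]]
[[9, [-2.2, -2.97, -0.33], [0.0, 0.0, 0.0]], [9, [0.0, 0.0, 0.0], [0.0, 0.0, 0.0]]]
end [0.5233 0.0608 0.26  ] rows 12
```

{"op": "send_rows", "data": {"increments": [[6,[0,-0.75,0],[0,0,-0.006]],[6,[0,-0.75,0],[0,0,-0.006]],[9,[0,0,-3.8],[0,0,0]],[9,[0,0,-3.8],[0,0,0]],[9,[0,0,-3.8],[0,0,0]]]}}

```text
clock: 2.95
position: [0.6662, 0.2287, 0.2616]
ee_rot: [1.951, 2.462, 0.0]
force: [0.2, 1.6, -0.4]
width: 0.823
gripper_force: 0.0
```

{"op": "send_rows", "data": {"increments": [[9,[0,-4.5,0],[0,0,0]],[9,[0,-4.5,0],[0,0,0]],[9,[0,-4.5,0],[0,0,0]],[9,[0,-4.4,0],[0,0,0]],[9,[-4,0,0],[0,0,0]]]}}

```text
clock: 3.45
position: [0.4949, 0.1533, 0.2595]
ee_rot: [-1.935, -2.468, -0.001]
force: [0.9, 0.9, -0.0]
width: 0.979
gripper_force: 0.0
```

{"op": "send_rows", "data": {"increments": [[9,[-4,0,0],[0,0,0]],[9,[-4,0,0],[0,0,0]],[9,[-4,0,0],[0,0,0]],[9,[0,0,0],[0,0,0]]]}}

```text
clock: 3.85
position: [0.5294, 0.0257, 0.2606]
ee_rot: [1.959, 2.452, -0.0]
force: [-1.2, 0.6, 0.6]
width: 0.98
gripper_force: 0.0
```

Run:
```python
from cell import arm
from h import *
p,R=now(arm); c=cam(arm,"wrist"); im=arm.get_image("wrist"); np.savez("w2.npz",*c)
cv2.imwrite("pics/w2.png",im[:,:,::-1]); print(p)
```

```text
[0.52944753 0.02567755 0.26061781]
```

View pics/w2.png

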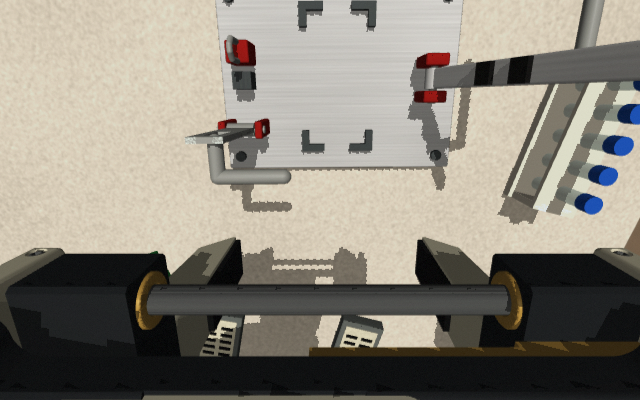

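Station seen from above: four dark stops at about (310,12), (366,12), (312,143) and (362,143). The opened bar is on the right. The hasp handle runs from (215,175) to (288,177). I'll enlarge the nest.

Run:
```python
import cv2
im=cv2.imread("pics/w2.png")[0:200,170:470]
im=im[:,:300]; cv2.imwrite("pics/crop2.png",cv2.resize(im,None,fx=2.66667,fy=2.66667,interpolation=cv2.INTER_CUBIC))
```

```text
(no output)
```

View pics/crop2.png

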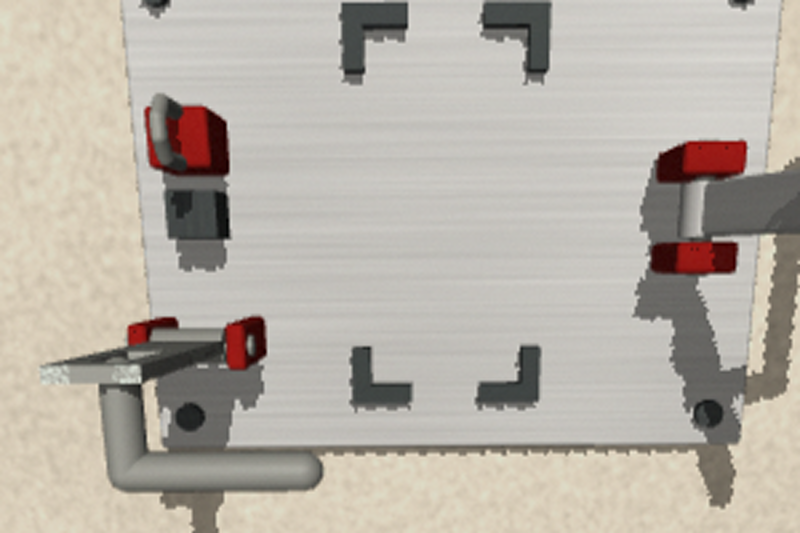

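Run:
```python
from cell import arm
from h import *
w=np.load("w2.npz"); c=tuple(w[k] for k in w.files)
C=lambda u:(np.array(u,float)+.5)/2.66667-.5+[170,0]
L=np.array([[-.043,.0705,.022],[.023,.0705,.022],[-.043,-.0705,.022],[.023,-.0705,.022],[.125,-.1,.014]])
uv=C([[363,28],[527,28],[371,383],[521,383],[741,443]])
st,e=fit(c,L,uv,ST); print("station",st.round(4),e,(proj(c,place(st,L))-uv).round(1).tolist())
uv2=C([[320,471],[128,471]])
r=least_squares(lambda t:(proj(c,place(st,[haspp(t[0],-.056),haspp(t[0],-.112)]))-uv2).ravel(),[1.6]);print("hasp",r.x,r.fun,haspp(r.x[0]))
c=cam(arm,"wrist");
# cassette target
p,R=now(arm)
ca=np.array([.4327,-.2751,.0235])
A=Rd(ca[2]+0.)
# view pose: tcp 80mm -y of the cassette, camera above it
plan(p,R,[(ca[0]*np.r_[1,0,0]+np.r_[0,ca[1]-.09,.20],A,None,9.1)])
```

```text
station [0.5274 0.1234 0.2348] 0.8059699869827895 [[-0.9, -0.7], [0.7, -1.4], [-0.1, 1.3], [0.1, 0.7], [0.2, 0.7]]
hasp [1.54283487] [-6.24291744  0.41653586 -4.83141089  1.21250126] [-0.074      -0.07719249  0.15679964]
[[9.1, [-4.03, -2.02, 0.67], [0.0, 0.0, 0.022]], [9.1, [-4.07, -1.94, 0.67], [0.0, 0.0, 0.022]], [9.1, [-4.11, -1.84, 0.67], [0.0, 0.0, 0.022]], [9.1, [-4.16, -1.75, 0.67], [0.0, 0.0, 0.022]], [9.1, [-4.19, -1.67, 0.67], [0.0, 0.0, 0.022]]]
[[9.1, [-4.22, -1.56, 0.67], [0.0, 0.0, 0.022]], [9.1, [-4.26, -1.48, 0.67], [0.0, 0.0, 0.022]], [9.1, [-4.29, -1.38, 0.67], [0.0, 0.0, 0.022]], [9.1, [-4.32, -1.29, 0.67], [0.0, 0.0, 0.022]]]
end [ 0.4327 -0.3651  0.2   ] rows 9
```

{"op": "send_rows", "data": {"increments": [[9.1,[-4.03,-2.02,0.67],[0,0,0.022]],[9.1,[-4.07,-1.94,0.67],[0,0,0.022]],[9.1,[-4.11,-1.84,0.67],[0,0,0.022]],[9.1,[-4.16,-1.75,0.67],[0,0,0.022]],[9.1,[-4.19,-1.67,0.67],[0,0,0.022]]]}}

```text
clock: 4.4
position: [0.4763, -0.187, 0.2263]
ee_rot: [2.081, 2.353, 0.002]
force: [0.4, -0.3, 1.0]
width: 0.993
gripper_force: 0.0
```

{"op": "send_rows", "data": {"increments": [[9.1,[-4.22,-1.56,0.67],[0,0,0.022]],[9.1,[-4.26,-1.48,0.67],[0,0,0.022]],[9.1,[-4.29,-1.38,0.67],[0,0,0.022]],[9.1,[-4.32,-1.29,0.67],[0,0,0.022]],[9.1,[0,0,0],[0,0,0]]]}}

```text
clock: 4.9
position: [0.4316, -0.3673, 0.1993]
ee_rot: [2.193, 2.248, -0.005]
force: [-1.0, 0.2, -0.5]
width: 0.987
gripper_force: 0.0
```

```bash
sed -i 's/^ST=.*/ST=np.array([.5274,.1234,.2348])/' h.py
python3 - <<'E'
from cell import arm
from h import *
p,R=now(arm); c=cam(arm,"wrist"); im=arm.get_image("wrist"); np.savez("w3.npz",*c)
cv2.imwrite("pics/w3.png",im[:,:,::-1]); print(p)
L=np.array([[.03,.065,.02],[.03,-.065,.02],[-.03,-.065,.02],[-.03,.065,.02]])
print(proj(c,place([.4327,-.2751,.0235],L)).round(0).tolist())
E
```

```text
[ 0.43163173 -0.36731923  0.19928218]
[[367.0, 4.0], [362.0, 150.0], [302.0, 150.0], [299.0, 4.0]]
```

View pics/w3.png

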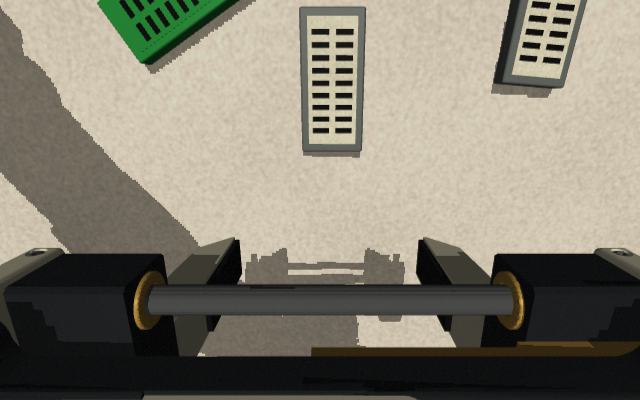

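The cassette is confirmed, with top corners at (366,6), (361,151), (303,150) and (300,7), about 2 px from prediction. The short and green ones are clear of the fingers.

Run:
```python
from cell import arm
from h import *
w=np.load("w3.npz"); c=tuple(w[k] for k in w.files)
L=np.array([[.03,.065,.02],[.03,-.065,.02],[-.03,-.065,.02],[-.03,.065,.02]])
ca,e=fit(c,L,np.array([[366,6],[361,151],[303,150.5],[300,7]]),[.4327,-.2751,.0235]); print(ca.round(4),e)
p,R=now(arm);A=Rd(ca[2]); P=lambda z:np.r_[ca[:2],z]
plan(p,R,[(P(.07),A,5,9.1),(P(.005),A,5,9.1)])
```

```text
[ 0.433  -0.2766  0.0239] 0.9755851820557722
[[9.1, [1.75, 0.05, 2.58], [0.0, 0.0, 0.001]], [9.1, [1.75, 0.04, 2.59], [0.0, 0.0, 0.001]], [9.1, [1.75, 0.04, 2.58], [0.0, 0.0, 0.001]], [9.1, [1.75, 0.04, 2.58], [0.0, 0.0, 0.001]], [9.1, [1.76, 0.04, 2.58], [0.0, 0.0, 0.001]]]
[[9.1, [0.0, 0.0, 1.3], [0.0, 0.0, 0.0]], [9.1, [0.0, 0.0, 1.3], [0.0, 0.0, 0.0]], [9.1, [0.0, 0.0, 1.3], [0.0, 0.0, 0.0]], [9.1, [0.0, 0.0, 1.3], [0.0, 0.0, 0.0]], [9.1, [0.0, 0.0, 1.3], [0.0, 0.0, 0.0]]]
end [ 0.4329 -0.2766  0.005 ] rows 10
```

{"op": "send_rows", "data": {"increments": [[9.1,[1.75,0.05,2.58],[0,0,0]],[9.1,[1.75,0.04,2.58],[0,0,0]],[9.1,[1.75,0.04,2.58],[0,0,0]],[9.1,[1.75,0.04,2.58],[0,0,0]],[9.1,[1.76,0.04,2.58],[0,0,0]]]}}

```text
clock: 5.45
position: [0.4351, -0.2712, 0.0699]
ee_rot: [2.181, 2.261, 0.002]
force: [0.6, 0.1, 0.3]
width: 0.99
gripper_force: 0.0
```

{"op": "send_rows", "data": {"increments": [[9.1,[0,0,1.3],[0,0,0]],[9.1,[0,0,1.3],[0,0,0]],[9.1,[0,0,1.3],[0,0,0]],[9.1,[0,0,1.3],[0,0,0]],[9.1,[0,0,1.2],[0,0,0]]]}}

```text
clock: 5.95
position: [0.4344, -0.2751, 0.0057]
ee_rot: [2.185, 2.256, 0.0]
force: [-0.0, -0.6, -0.3]
width: 0.992
gripper_force: 0.0
```

{"op": "send_rows", "data": {"increments": [[7,[0,0,0],[0,0,0]],[5,[0,0,0],[0,0,0]],[4.5,[0,0,0],[0,0,0]],[4.5,[0,0,0],[0,0,0]],[4.5,[0,0,0],[0,0,0]]], "force": 20}}

```text
clock: 6.45
position: [0.4343, -0.2746, 0.0069]
ee_rot: [2.184, 2.257, 0.0]
force: [-0.6, -0.6, 3.5]
width: 0.652
gripper_force: 20.0
```

Run:
```python
from cell import arm
from h import *
s=arm.observe();print(s["width"],s["gripper_force"],s["position"],s["clock"])
p,R=now(arm);A=Rd(ST[2]);ca=np.array([.433,-.2766])
off=R.T@np.r_[ca-p[:2],0]; print("cass off in tool",off.round(4))
N=lambda z:S(-.010,0,z)-A@np.r_[off[0],0,0]
U=np.r_[p[:2],.16]
plan(p,R,[(U,R,4,4.5),(N(.2),A,12,4.5),(N(.05),A,6,4.5)])
```

```text
0.6524529246240581 19.992395639419556 [ 0.43425045 -0.27456171  0.00686829] 6.45
cass off in tool [-0.002  -0.0013 -0.    ]
[[4.5, [0.0, 0.0, -3.83], [0.0, 0.0, 0.0]], [4.5, [0.0, 0.0, -3.83], [0.0, 0.0, 0.0]], [4.5, [0.0, 0.01, -3.82], [0.0, 0.0, 0.0]], [4.5, [0.0, 0.0, -3.83], [0.0, 0.0, 0.0]], [4.5, [3.29, 0.8, -0.33], [0.0, 0.0, -0.017]]]
[[4.5, [3.27, 0.85, -0.34], [0.0, 0.0, -0.017]], [4.5, [3.26, 0.92, -0.33], [0.0, 0.0, -0.017]], [4.5, [3.25, 0.96, -0.34], [0.0, 0.0, -0.017]], [4.5, [3.22, 1.02, -0.33], [0.0, 0.0, -0.017]], [4.5, [3.21, 1.08, -0.33], [0.0, 0.0, -0.017]]]
[[4.5, [3.19, 1.13, -0.34], [0.0, 0.0, -0.017]], [4.5, [3.17, 1.18, -0.33], [0.0, 0.0, -0.017]], [4.5, [3.15, 1.24, -0.33], [0.0, 0.0, -0.017]], [4.5, [3.13, 1.29, -0.34], [0.0, 0.0, -0.017]], [4.5, [3.1, 1.35, -0.33], [0.0, 0.0, -0.017]]]
[[4.5, [3.09, 1.39, -0.34], [0.0, 0.0, -0.017]], [4.5, [0.0, 0.0, 2.5], [0.0, 0.0, 0.0]], [4.5, [0.0, 0.0, 2.5], [0.0, 0.0, 0.0]], [4.5, [0.0, 0.0, 2.5], [0.0, 0.0, 0.0]], [4.5, [0.0, 0.0, 2.5], [0.0, 0.0, 0.0]]]
[[4.5, [0.0, 0.0, 2.5], [0.0, 0.0, 0.0]], [4.5, [0.0, 0.0, 2.5], [0.0, 0.0, 0.0]]]
end [0.5172 0.123  0.05  ] rows 22
```

{"op": "send_rows", "data": {"increments": [[4.5,[0,0,-4.9],[0,0,0]],[4.5,[0,0,-4.9],[0,0,0]],[4.5,[0,0,-4.9],[0,0,0]],[4.5,[0,0,-4.9],[0,0,0]],[4.5,[3.29,0.8,0],[0,0,-0.017]]]}}

```text
clock: 6.95
position: [0.4429, -0.2471, 0.2089]
ee_rot: [2.165, 2.26, 0.005]
force: [0.8, -0.5, -3.3]
width: 0.65
gripper_force: 20.0
```

{"op": "send_rows", "data": {"increments": [[4.5,[3.27,0.85,0],[0,0,-0.017]],[4.5,[3.26,0.92,0],[0,0,-0.017]],[4.5,[3.25,0.96,0],[0,0,-0.017]],[4.5,[3.22,1.02,0],[0,0,-0.017]],[4.5,[3.21,1.08,0],[0,0,-0.017]]]}}

```text
clock: 7.45
position: [0.4755, -0.0742, 0.2025]
ee_rot: [-2.066, -2.367, -0.001]
force: [0.1, 0.3, -1.8]
width: 0.654
gripper_force: 20.0
```

{"op": "send_rows", "data": {"increments": [[4.5,[3.19,1.13,0],[0,0,-0.017]],[4.5,[3.17,1.18,0],[0,0,-0.017]],[4.5,[3.15,1.24,0],[0,0,-0.017]],[4.5,[3.13,1.29,0],[0,0,-0.017]],[4.5,[3.1,1.35,0],[0,0,-0.017]]]}}

```text
clock: 7.95
position: [0.51, 0.0914, 0.2025]
ee_rot: [-1.963, -2.452, -0.0]
force: [1.2, 0.2, -2.6]
width: 0.651
gripper_force: 20.0
```

{"op": "send_rows", "data": {"increments": [[4.5,[3.09,1.39,0],[0,0,-0.017]],[4.5,[0,0,0],[0,0,0]]]}}

```text
clock: 8.15
position: [0.5171, 0.1289, 0.2021]
ee_rot: [-1.933, -2.475, -0.002]
force: [0.2, 0.4, -2.3]
width: 0.653
gripper_force: 20.0
```

Run:
```python
from cell import arm
from h import *
s=arm.observe();print(s["width"],s["gripper_force"],s["position"],s["clock"])
p,R=now(arm);A=Rd(ST[2]);off=np.r_[-.002,0,0]
N=lambda z:S(-.010,0,z)-A@off
plan(p,R,[(N(.15),A,3,4.5),(N(.05),A,5,4.5),(N(.024),A,4,4.5)])
```

```text
0.6530765751432983 19.989096522331238 [0.51707019 0.12894951 0.20210238] 8.15
[[4.5, [-0.2, -0.04, 1.74], [0.0, -0.001, 0.003]], [4.5, [-0.19, -0.05, 1.73], [0.0, -0.001, 0.003]], [4.5, [-0.19, -0.04, 1.74], [0.0, -0.001, 0.003]], [4.5, [0.0, 0.0, 2.0], [0.0, 0.0, 0.0]], [4.5, [0.0, 0.0, 2.0], [0.0, 0.0, 0.0]]]
[[4.5, [0.0, 0.0, 2.0], [0.0, 0.0, 0.0]], [4.5, [0.0, 0.0, 2.0], [0.0, 0.0, 0.0]], [4.5, [0.01, -0.01, 2.0], [0.0, 0.0, 0.0]], [4.5, [0.0, 0.0, 0.65], [0.0, 0.0, 0.0]], [4.5, [0.0, 0.0, 0.65], [0.0, 0.0, 0.0]]]
[[4.5, [0.0, 0.0, 0.65], [0.0, 0.0, 0.0]], [4.5, [0.0, 0.0, 0.65], [0.0, 0.0, 0.0]]]
end [0.5172 0.123  0.024 ] rows 12
```

{"op": "send_rows", "data": {"increments": [[4.5,[-0.2,-0.04,1.74],[0,0,0.003]],[4.5,[-0.19,-0.05,1.73],[0,0,0.003]],[4.5,[-0.19,-0.04,1.74],[0,0,0.003]],[4.5,[0,0,2],[0,0,0]],[4.5,[0,0,2],[0,0,0]]]}}

```text
clock: 8.65
position: [0.5169, 0.1168, 0.1098]
ee_rot: [1.955, 2.459, 0.0]
force: [-0.7, 0.8, -2.1]
width: 0.649
gripper_force: 20.0
```

{"op": "send_rows", "data": {"increments": [[4.5,[0,0,2],[0,0,0]],[4.5,[0,0,2],[0,0,0]],[4.5,[0,0,2],[0,0,0]],[4.5,[0,0,0],[0,0,0]]]}}

```text
clock: 9.05
position: [0.5152, 0.1165, 0.0484]
ee_rot: [-1.953, -2.458, 0.006]
force: [-0.8, 0.5, -0.9]
width: 0.649
gripper_force: 20.0
```

Run:
```python
from cell import arm
from h import *
s=arm.observe();print(s["force"],s["position"],s["clock"])
p,R=now(arm);A=Rd(ST[2]);off=np.r_[-.002,0,0]
N=lambda z:S(-.010,0,z)-A@off
plan(p,R,[(N(.04),A,2,4.5),(N(.0215),A,6,4.5)])
c=cam(arm,"wrist");cv2.imwrite("pics/w4.png",arm.get_image("wrist")[:,:,::-1])
L=np.array([[.03,.065,.02],[.03,-.065,.02],[-.03,-.065,.02],[-.03,.065,.02]])
print("stops",proj(c,place(ST,[[-.043,.0705,.022],[.023,.0705,.022]])).round(0).tolist())
```

```text
[-0.80392795  0.49316116 -0.92279388] [0.51520587 0.11649547 0.04835216] 9.05
[[4.5, [0.3, 0.17, 0.42], [-0.002, 0.0, -0.004]], [4.5, [0.29, 0.18, 0.41], [-0.002, 0.0, -0.004]], [4.5, [0.0, 0.0, 0.31], [0.0, 0.0, 0.0]], [4.5, [0.0, 0.0, 0.31], [0.0, 0.0, 0.0]], [4.5, [0.0, 0.0, 0.31], [0.0, 0.0, 0.0]]]
[[4.5, [0.0, 0.0, 0.31], [0.0, 0.0, 0.0]], [4.5, [0.0, 0.0, 0.3], [0.0, 0.0, 0.0]], [4.5, [0.0, 0.0, 0.31], [0.0, 0.0, 0.0]]]
end [0.5172 0.123  0.0215] rows 8
stops [[272.0, 106.0], [397.0, 105.0]]
```

View pics/w4.png

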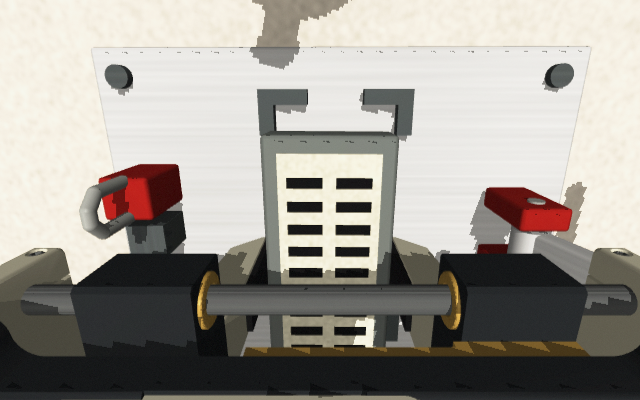

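The cassette is held level over the nest with its far end at (262,138)–(398,138). The far stops' inner corners are at (274,105) and (395,105), and I had predicted (272,106) and (397,105). I'll measure the offset.

Run:
```python
from cell import arm
from h import *
M=Rn.from_euler('z',-ST[2]).as_matrix()[:2,:2]
p,R=now(arm);print(p, "tcp st",M@(p[:2]-ST[:2]))
c=cam(arm,"wrist")
for z in (.061,):
  for uv in ((262,138),(398,138)): print(z,M@(ray(c,uv,z)[:2]-ST[:2]))
p,R=now(arm);A=Rd(ST[2]);off=np.r_[-.002,0,0]
N=lambda z:S(-.010,0,z)-A@off
print((R.T@(N(p[2])-p)*100).round(2))
```

```text
[0.51614338 0.11663628 0.04969019] tcp st [-0.01252132 -0.00395929]
0.061 [-0.04061786  0.0580684 ]
0.061 [0.01771465 0.05772567]
[ 0.6   0.25 -0.  ]
```

{"op": "send_rows", "data": {"increments": [[4.5,[0.35,0.1,0.3],[0,0,-0.003]],[4.5,[0.3,0.1,0.3],[0,0,-0.003]],[4.5,[0,0,0.2],[0,0,0]],[4.5,[0,0,0],[0,0,0]],[4.5,[0,0,0],[0,0,0]]]}}

```text
clock: 9.6
position: [0.5177, 0.124, 0.0426]
ee_rot: [1.947, 2.465, 0.0]
force: [-0.1, -0.2, -0.6]
width: 0.653
gripper_force: 20.0
```

Run:
```python
from cell import arm
from h import *
M=Rn.from_euler('z',-ST[2]).as_matrix()[:2,:2]
p,R=now(arm);print(p, "tcp st",M@(p[:2]-ST[:2]),Rn.from_matrix(R.T@Rd(ST[2])).as_rotvec(),arm.observe()["force"])
```

```text
[0.51767466 0.12401642 0.04255153] tcp st [-0.00931508  0.00286209] [ 3.17342984e-04 -3.18386271e-05 -7.95985953e-04] [-0.05312658 -0.1639897  -0.64200889]
```

Now at station (-9.3, +2.9), against an intended (-10, +2). Lowering.

{"op": "send_rows", "data": {"increments": [[4.5,[-0.05,0,0.5],[0,0,0]],[4.5,[0,0,0.5],[0,0,0]],[4.5,[0,0,0.4],[0,0,0]],[4.5,[0,0,0.4],[0,0,0]],[4.5,[0,0,0.25],[0,0,0]]]}}

```text
clock: 10.1
position: [0.5175, 0.1234, 0.0213]
ee_rot: [-1.947, -2.465, 0.001]
force: [0.1, -0.0, -1.5]
width: 0.648
gripper_force: 20.0
```

{"op": "send_rows", "data": {"increments": [[4.5,[0,0,0.1],[0,0,0]],[4.5,[0,0,0],[0,0,0]]]}}

```text
clock: 10.3
position: [0.5177, 0.1234, 0.0209]
ee_rot: [-1.947, -2.465, -0.0]
force: [-1.8, -0.5, 0.3]
width: 0.649
gripper_force: 20.0
```

{"op": "send_rows", "data": {"increments": [[7,[0,0,0],[0,0,0]],[8,[0,0,0],[0,0,0]],[8.5,[0,0,0],[0,0,0]],[8.5,[0,0,-1],[0,0,0]],[8.5,[0,0,-3],[0,0,0]]]}}

```text
clock: 10.8
position: [0.5161, 0.123, 0.0599]
ee_rot: [-1.946, -2.464, 0.006]
force: [0.6, -0.0, 0.3]
width: 0.924
gripper_force: 0.0
```

{"op": "send_rows", "data": {"increments": [[8.5,[0,0,-4],[0,0,0]],[8.5,[0,0,-4],[0,0,0]],[8.5,[0,0,-4],[0,0,0]],[8.5,[0,0,-4],[0,0,0]],[8.5,[0,0,0],[0,0,0]]]}}

```text
clock: 11.3
position: [0.5207, 0.1238, 0.2268]
ee_rot: [1.945, 2.461, 0.013]
force: [0.7, -1.1, 0.1]
width: 0.921
gripper_force: 0.0
```

Run:
```python
from cell import arm
from h import *
c=cam(arm,"top");w=arm.get_image("wrist");
t=arm.get_image("top")[125:285,210:370]
t=cv2.resize(t,(480,480),interpolation=cv2.INTER_CUBIC)
w=cv2.resize(w[0:250,170:490],(320,250))
o=np.zeros((480,800,3),np.uint8);o[:,:480]=t;o[:250,480:]=w
cv2.imwrite("pics/c5.png",o[:,:,::-1])
M=Rn.from_euler('z',-ST[2]).as_matrix()[:2,:2]
cw=cam(arm,"wrist");p,R=now(arm);print("tcp st",M@(p[:2]-ST[:2]),p[2])
L=np.array([[.03,.065,.034],[.03,-.065,.034],[-.03,-.065,.034],[-.03,.065,.034]])+[-.01,0,0]
print(((proj(cw,place(ST,L)))-[170,0]+[480,0]).round(0).tolist())
```

```text
tcp st [-0.0089915   0.00244721] 0.22216204352829672
[[667.0, 114.0], [664.0, 235.0], [610.0, 235.0], [607.0, 114.0]]
```

View pics/c5.png

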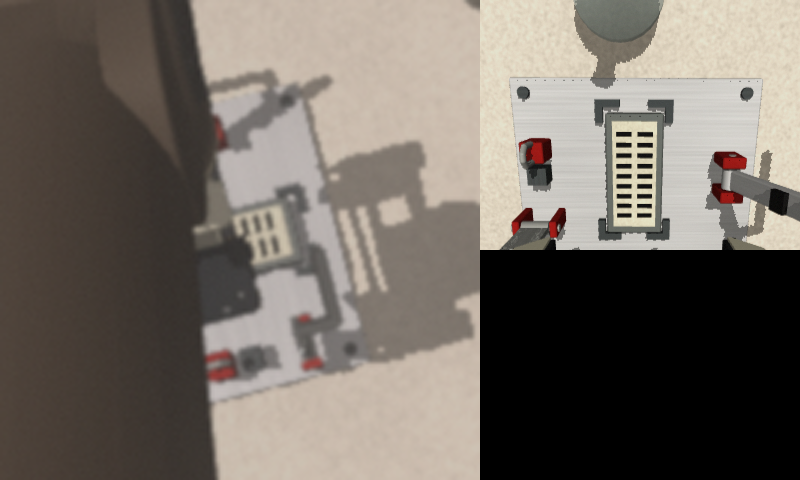

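The cassette is seated: its corners in the right panel are about (606,113), (663,113), (659,233) and (609,233), within 2 px of the seated prediction and inside all four stops. The fingers are clear, so the bar is next.

Run:
```python
from cell import arm
from h import *
p,R=now(arm);A=Rd(ST[2]);h=barp(1.869);print(h)
plan(p,R,[(S(-.005,.072,.222),A,2,4.5),(S(h[0],.072,.222),A,5,4.5),(S(h[0],.072,h[2]-.015),A,5,4.5)])
```

```text
[0.16164978 0.072      0.15897943]
[[4.5, [3.48, 0.2, 0.01], [0.001, 0.0, 0.0]], [4.5, [3.48, 0.19, 0.01], [0.001, 0.0, 0.0]], [4.5, [0.0, 3.33, 0.0], [0.0, 0.0, 0.0]], [4.5, [0.0, 3.34, 0.0], [0.0, 0.0, 0.0]], [4.5, [0.0, 3.33, 0.01], [0.0, 0.0, 0.0]]]
[[4.5, [0.01, 3.34, 0.0], [0.0, 0.0, 0.0]], [4.5, [0.0, 3.33, 0.0], [0.0, 0.0, 0.0]], [4.5, [0.0, 0.0, 1.56], [0.0, 0.0, 0.0]], [4.5, [0.0, 0.0, 1.56], [0.0, 0.0, 0.0]], [4.5, [0.0, 0.0, 1.56], [0.0, 0.0, 0.0]]]
[[4.5, [-0.01, 0.0, 1.56], [0.0, 0.0, 0.0]], [4.5, [0.0, -0.01, 1.56], [0.0, 0.0, 0.0]]]
end [0.6678 0.231  0.144 ] rows 12
```

{"op": "send_rows", "data": {"increments": [[4.5,[3.48,0.2,0],[0,0,0]],[4.5,[3.48,0.19,0],[0,0,0]],[4.5,[0,3.33,0],[0,0,0]],[4.5,[0,3.34,0],[0,0,0]],[4.5,[0,3.33,0],[0,0,0]]]}}

```text
clock: 11.9
position: [0.6027, 0.2158, 0.2193]
ee_rot: [-1.945, -2.465, 0.004]
force: [-0.3, -0.1, 1.0]
width: 0.54
gripper_force: 0.0
```

{"op": "send_rows", "data": {"increments": [[4.5,[0,3.34,0],[0,0,0]],[4.5,[0,3.33,0],[0,0,0]],[4.5,[0,0,0],[0,0,0]]]}}

```text
clock: 12.2
position: [0.6695, 0.2308, 0.2177]
ee_rot: [-1.947, -2.465, 0.005]
force: [-0.4, 0.4, 0.1]
width: 0.488
gripper_force: 0.0
```

Run:
```python
from cell import arm
from h import *
M=Rn.from_euler('z',-ST[2]).as_matrix()[:2,:2]
p,R=now(arm);A=Rd(ST[2]);h=barp(1.869);print("tcp st",M@(p[:2]-ST[:2]),p[2])
plan(p,R,[(S(h[0],.072,h[2]-.015),A,5,4.5)])
```

```text
tcp st [0.16320174 0.07139002] 0.2176836326811337
[[4.5, [0.01, -0.03, 1.47], [0.0, 0.0, 0.0]], [4.5, [0.02, -0.03, 1.48], [0.0, 0.0, 0.0]], [4.5, [0.01, -0.02, 1.47], [0.0, 0.0, 0.0]], [4.5, [0.02, -0.03, 1.48], [0.0, 0.0, 0.0]], [4.5, [0.01, -0.03, 1.47], [0.0, 0.0, 0.0]]]
end [0.6679 0.231  0.144 ] rows 5
```

{"op": "send_rows", "data": {"increments": [[4.5,[0,-0.03,1.5],[0,0,0]],[4.5,[0,-0.03,1.5],[0,0,0]],[4.5,[0,-0.03,1.5],[0,0,0]],[4.5,[0,-0.03,1.5],[0,0,0]],[4.5,[0,0,1.4],[0,0,0]]]}}

```text
clock: 12.7
position: [0.6655, 0.2305, 0.1453]
ee_rot: [-1.946, -2.465, 0.001]
force: [-0.5, 0.3, 0.8]
width: 0.491
gripper_force: 0.0
```

{"op": "send_rows", "data": {"increments": [[3,[0,0,0],[0,0,0]],[2,[0,0,0],[0,0,0]],[0.8,[0,0,0],[0,0,0]],[0.8,[0,0,0],[0,0,0]],[0.8,[0,0,0],[0,0,0]]], "force": 10}}

```text
clock: 13.2
position: [0.6675, 0.2307, 0.148]
ee_rot: [1.946, 2.464, 0.004]
force: [0.2, -0.3, 1.1]
width: 0.122
gripper_force: 10.0
```

```bash
cat >> h.py <<'E'
def stat(arm):
    M=Rn.from_euler('z',-ST[2]).as_matrix()[:2,:2]; s=arm.observe(); p=s["position"]
    q=np.r_[M@(p[:2]-ST[:2]),p[2]]; f=np.r_[M@s["force"][:2],s["force"][2]]
    print("tcp st",q.round(4),"F st",f.round(1),"w",round(s["width"]*9.18,2),"gf",round(s["gripper_force"],1),"t",s["clock"],"rv",Rn.from_matrix(now(arm)[1].T@Rd(ST[2])).as_rotvec().round(3)); return q
E
python3 - <<'E'
from cell import arm
from h import *
q=stat(arm)
# theta from x
th0=1.308+np.arcsin(np.clip((q[0]-.09)/.13463,-1,1)); b=barp(th0); dz=b[2]-q[2]; print("th0",th0,"depth",dz)
p,R=now(arm); ths=np.r_[np.linspace(th0,.9,21)[1:],]
plan(p,R,[(S(barp(t)[0],q[1],barp(t)[2]-dz),R,1,.8) for t in ths])
E
```

```text
tcp st [0.1613 0.0718 0.148 ] F st [ 0.1 -0.4  1.1] w 1.12 gf 10.0 t 13.2 rv [ 0.003 -0.    -0.001]
th0 1.8657672110855659 depth 0.011232358033849366
[[0.8, [0.0, -0.56, -0.33], [0.0, 0.0, 0.0]], [0.8, [0.0, -0.57, -0.31], [0.0, 0.0, 0.0]], [0.8, [0.0, -0.59, -0.27], [0.0, 0.0, 0.0]], [0.8, [0.0, -0.6, -0.25], [0.0, 0.0, 0.0]], [0.8, [0.0, -0.61, -0.22], [0.0, 0.0, 0.0]]]
[[0.8, [0.0, -0.62, -0.19], [0.0, 0.0, 0.0]], [0.8, [0.0, -0.63, -0.16], [0.0, 0.0, 0.0]], [0.8, [0.0, -0.64, -0.13], [0.0, 0.0, 0.0]], [0.8, [0.0, -0.64, -0.1], [0.0, 0.0, 0.0]], [0.8, [-0.01, -0.65, -0.06], [0.0, 0.0, 0.0]]]
[[0.8, [0.0, -0.65, -0.04], [0.0, 0.0, 0.0]], [0.8, [0.0, -0.65, 0.0], [0.0, 0.0, 0.0]], [0.8, [0.0, -0.65, 0.03], [0.0, 0.0, 0.0]], [0.8, [0.0, -0.65, 0.06], [0.0, 0.0, 0.0]], [0.8, [0.0, -0.64, 0.09], [0.0, 0.0, 0.0]]]
[[0.8, [0.0, -0.64, 0.12], [0.0, 0.0, 0.0]], [0.8, [0.0, -0.63, 0.15], [0.0, 0.0, 0.0]], [0.8, [0.0, -0.62, 0.18], [0.0, 0.0, 0.0]], [0.8, [0.0, -0.62, 0.21], [0.0, 0.0, 0.0]], [0.8, [0.0, -0.6, 0.25], [0.0, 0.0, 0.0]]]
end [0.5463 0.2017 0.1573] rows 20
```

{"op": "send_rows", "data": {"increments": [[0.8,[0,-0.56,-0.33],[0,0,0]],[0.8,[0,-0.57,-0.31],[0,0,0]],[0.8,[0,-0.59,-0.27],[0,0,0]],[0.8,[0,-0.6,-0.25],[0,0,0]],[0.8,[0,-0.61,-0.22],[0,0,0]]]}}

```text
clock: 13.7
position: [0.638, 0.2238, 0.1617]
ee_rot: [1.946, 2.465, 0.003]
force: [4.4, 1.8, 5.0]
width: 0.129
gripper_force: 10.0
```

{"op": "send_rows", "data": {"increments": [[0.8,[0,-0.62,-0.19],[0,0,0]],[0.8,[0,-0.63,-0.16],[0,0,0]],[0.8,[0,-0.64,-0.13],[0,0,0]],[0.8,[0,-0.64,-0.1],[0,0,0]],[0.8,[0,-0.65,-0.06],[0,0,0]]]}}

```text
clock: 14.2
position: [0.6058, 0.2163, 0.1667]
ee_rot: [-1.946, -2.465, 0.001]
force: [1.4, 1.8, 0.8]
width: 0.128
gripper_force: 10.0
```

{"op": "send_rows", "data": {"increments": [[0.8,[0,-0.65,-0.04],[0,0,0]],[0.8,[0,-0.65,0],[0,0,0]],[0.8,[0,-0.65,0.03],[0,0,0]],[0.8,[0,-0.65,0.06],[0,0,0]],[0.8,[0,-0.64,0.09],[0,0,0]]]}}

```text
clock: 14.7
position: [0.5746, 0.2088, 0.1654]
ee_rot: [-1.947, -2.465, 0.0]
force: [0.8, 2.9, 1.6]
width: 0.126
gripper_force: 10.0
```

{"op": "send_rows", "data": {"increments": [[0.8,[0,-0.64,0.12],[0,0,0]],[0.8,[0,-0.63,0.15],[0,0,0]],[0.8,[0,-0.62,0.18],[0,0,0]],[0.8,[0,-0.62,0.21],[0,0,0]],[0.8,[0,-0.6,0.25],[0,0,0]]]}}

```text
clock: 15.2
position: [0.5446, 0.2016, 0.1563]
ee_rot: [-1.947, -2.465, -0.0]
force: [0.3, 3.8, 0.8]
width: 0.127
gripper_force: 10.0
```

Run:
```python
from cell import arm
from h import *
q=stat(arm)
th0=1.308+np.arcsin((q[0]-.09)/.13463); b=barp(th0); dz=b[2]-q[2]; print("th0",th0,"depth",dz)
p,R=now(arm); ths=np.r_[np.linspace(th0,.3,19)[1:],np.linspace(.3,0.0,13)[1:]]
plan(p,R,[(S(barp(t)[0],q[1],barp(t)[2]-dz),R,1,.8) for t in ths])
```

```text
tcp st [0.0349 0.072  0.1563] F st [1.2 3.7 0.8] w 1.16 gf 10.0 t 15.2 rv [-0.    -0.    -0.001]
th0 0.8864786562621394 depth 0.01152716288162231
[[0.8, [0.0, -0.39, 0.19], [0.0, 0.0, 0.0]], [0.8, [0.0, -0.4, 0.19], [0.0, 0.0, 0.0]], [0.8, [0.0, -0.38, 0.22], [0.0, 0.0, 0.0]], [0.8, [0.0, -0.38, 0.22], [0.0, 0.0, 0.0]], [0.8, [0.0, -0.37, 0.24], [0.0, 0.0, 0.0]]]
[[0.8, [0.0, -0.36, 0.24], [0.0, 0.0, 0.0]], [0.8, [0.0, -0.35, 0.26], [0.0, 0.0, 0.0]], [0.8, [0.0, -0.35, 0.27], [0.0, 0.0, 0.0]], [0.8, [0.0, -0.33, 0.29], [0.0, 0.0, 0.0]], [0.8, [0.0, -0.33, 0.29], [0.0, 0.0, 0.0]]]
[[0.8, [0.0, -0.32, 0.3], [0.0, 0.0, 0.0]], [0.8, [0.0, -0.3, 0.32], [0.0, 0.0, 0.0]], [0.8, [0.0, -0.3, 0.32], [0.0, 0.0, 0.0]], [0.8, [0.0, -0.29, 0.33], [0.0, 0.0, 0.0]], [0.8, [0.0, -0.27, 0.34], [0.0, 0.0, 0.0]]]
[[0.8, [0.0, -0.26, 0.35], [0.0, 0.0, 0.0]], [0.8, [0.0, -0.26, 0.36], [0.0, 0.0, 0.0]], [0.8, [-0.01, -0.24, 0.37], [0.0, 0.0, 0.0]], [0.8, [0.0, -0.17, 0.29], [0.0, 0.0, 0.0]], [0.8, [0.0, -0.17, 0.29], [0.0, 0.0, 0.0]]]
[[0.8, [0.0, -0.16, 0.29], [0.0, 0.0, 0.0]], [0.8, [0.0, -0.16, 0.3], [0.0, 0.0, 0.0]], [0.8, [0.0, -0.14, 0.31], [0.0, 0.0, 0.0]], [0.8, [0.0, -0.14, 0.3], [0.0, 0.0, 0.0]], [0.8, [0.0, -0.13, 0.31], [0.0, 0.0, 0.0]]]
[[0.8, [0.0, -0.13, 0.32], [0.0, 0.0, 0.0]], [0.8, [0.0, -0.11, 0.31], [0.0, 0.0, 0.0]], [0.8, [0.0, -0.11, 0.32], [0.0, 0.0, 0.0]], [0.8, [0.0, -0.1, 0.32], [0.0, 0.0, 0.0]], [0.8, [0.0, -0.09, 0.33], [0.0, 0.0, 0.0]]]
end [0.4718 0.1841 0.0684] rows 30
```

Working very smoothly. Continuing to about θ=0.15, then checking.

{"op": "send_rows", "data": {"increments": [[0.8,[0,-0.39,0.19],[0,0,0]],[0.8,[0,-0.4,0.19],[0,0,0]],[0.8,[0,-0.38,0.22],[0,0,0]],[0.8,[0,-0.38,0.22],[0,0,0]],[0.8,[0,-0.37,0.24],[0,0,0]]]}}

```text
clock: 15.7
position: [0.5263, 0.197, 0.1457]
ee_rot: [1.947, 2.465, 0.0]
force: [0.8, 4.2, 1.5]
width: 0.127
gripper_force: 10.0
```

{"op": "send_rows", "data": {"increments": [[0.8,[0,-0.36,0.24],[0,0,0]],[0.8,[0,-0.35,0.26],[0,0,0]],[0.8,[0,-0.35,0.27],[0,0,0]],[0.8,[0,-0.33,0.29],[0,0,0]],[0.8,[0,-0.33,0.29],[0,0,0]]]}}

```text
clock: 16.2
position: [0.5095, 0.193, 0.1322]
ee_rot: [1.947, 2.465, -0.0]
force: [0.8, 2.2, 0.2]
width: 0.121
gripper_force: 10.0
```

{"op": "send_rows", "data": {"increments": [[0.8,[0,-0.32,0.3],[0,0,0]],[0.8,[0,-0.3,0.32],[0,0,0]],[0.8,[0,-0.3,0.32],[0,0,0]],[0.8,[0,-0.29,0.33],[0,0,0]],[0.8,[0,-0.27,0.34],[0,0,0]]]}}

```text
clock: 16.7
position: [0.4951, 0.1895, 0.1161]
ee_rot: [1.947, 2.465, -0.0]
force: [1.0, 3.1, 0.8]
width: 0.125
gripper_force: 10.0
```

{"op": "send_rows", "data": {"increments": [[0.8,[0,-0.26,0.35],[0,0,0]],[0.8,[0,-0.26,0.36],[0,0,0]],[0.8,[0,-0.24,0.37],[0,0,0]],[0.8,[0,-0.17,0.29],[0,0,0]],[0.8,[0,-0.17,0.29],[0,0,0]]]}}

```text
clock: 17.2
position: [0.4846, 0.1871, 0.0995]
ee_rot: [1.947, 2.465, -0.0]
force: [1.3, 1.6, -0.5]
width: 0.124
gripper_force: 10.0
```

{"op": "send_rows", "data": {"increments": [[0.8,[0,-0.16,0.29],[0,0,0]],[0.8,[0,-0.16,0.3],[0,0,0]],[0.8,[0,-0.14,0.31],[0,0,0]],[0.8,[0,-0.14,0.3],[0,0,0]]]}}

```text
clock: 17.6
position: [0.4788, 0.1857, 0.0875]
ee_rot: [1.947, 2.465, 0.0]
force: [1.0, 1.0, 0.7]
width: 0.126
gripper_force: 10.0
```

Run:
```python
from cell import arm
from h import *
q=stat(arm); dz=.0115
a=np.arctan2(q[2]+dz-.045,.09-q[0])-np.arctan2(.035,.13); print("theta",a,"r",np.hypot(q[2]+dz-.045,.09-q[0]))
p,R=now(arm)
plan(p,R,[(S(barp(t)[0],q[1],barp(t)[2]-dz),R,1,.8) for t in np.linspace(a,0,9)[1:]])
```

```text
tcp st [-0.0328  0.0719  0.0875] F st [1.2 0.8 0.7] w 1.16 gf 10.0 t 17.6 rv [ 0.     0.    -0.001]
theta 0.15141214684419452 r 0.13412715445722703
[[0.8, [0.0, -0.15, 0.21], [0.0, 0.0, 0.0]], [0.8, [0.0, -0.09, 0.24], [0.0, 0.0, 0.0]], [0.8, [0.0, -0.09, 0.24], [0.0, 0.0, 0.0]], [0.8, [0.0, -0.09, 0.24], [0.0, 0.0, 0.0]], [0.8, [0.0, -0.08, 0.24], [0.0, 0.0, 0.0]]]
[[0.8, [0.0, -0.08, 0.24], [0.0, 0.0, 0.0]], [0.8, [0.0, -0.07, 0.25], [0.0, 0.0, 0.0]], [0.8, [0.0, -0.07, 0.24], [0.0, 0.0, 0.0]]]
end [0.4718 0.1841 0.0685] rows 8
```

{"op": "send_rows", "data": {"increments": [[0.8,[0,-0.1,0.22],[0,0,0]],[0.8,[0,-0.09,0.24],[0,0,0]],[0.8,[0,-0.09,0.24],[0,0,0]],[0.8,[0,-0.09,0.24],[0,0,0]],[0.8,[0,-0.08,0.24],[0,0,0]]]}}

```text
clock: 18.1
position: [0.4744, 0.1847, 0.0757]
ee_rot: [1.947, 2.465, 0.0]
force: [1.1, 0.5, 1.0]
width: 0.126
gripper_force: 10.0
```

{"op": "send_rows", "data": {"increments": [[0.8,[0,-0.08,0.2],[0,0,0]],[0.8,[0,-0.05,0.15],[0,0,0]],[0.8,[0,-0.05,0.15],[0,0,0]]]}}

```text
clock: 18.4
position: [0.4729, 0.1844, 0.0709]
ee_rot: [1.947, 2.465, 0.001]
force: [2.0, 1.1, 0.8]
width: 0.124
gripper_force: 10.0
```

{"op": "send_rows", "data": {"increments": [[0.8,[0,-0.02,0.12],[0,0,0]],[0.8,[0,-0.02,0.12],[0,0,0]],[0.8,[0,0,0],[0,0,0]]]}}

```text
clock: 18.7
position: [0.4723, 0.1843, 0.0686]
ee_rot: [-1.947, -2.465, -0.0]
force: [1.9, 0.3, 1.1]
width: 0.124
gripper_force: 10.0
```

Run:
```python
from cell import arm
from h import *
q=stat(arm); dz=.0115
a=np.arctan2(q[2]+dz-.045,.09-q[0])-np.arctan2(.035,.13); print("theta",a,"r",np.hypot(q[2]+dz-.045,.09-q[0]))
```

```text
tcp st [-0.0395  0.072   0.0686] F st [ 1.9 -0.2  1.1] w 1.14 gf 10.0 t 18.7 rv [-0.    -0.    -0.001]
theta 0.0014882430596425689 r 0.13413502137144215
```

{"op": "send_rows", "data": {"increments": [[0.8,[0,0,0.1],[0,0,0]],[0.8,[0,0,0.1],[0,0,0]],[0.8,[0,0,0],[0,0,0]]]}}

```text
clock: 19.0
position: [0.4723, 0.1844, 0.0672]
ee_rot: [-1.947, -2.465, -0.001]
force: [-1.7, 0.3, 12.9]
width: 0.122
gripper_force: 10.0
```

{"op": "send_rows", "data": {"increments": [[0.8,[0,0,0.1],[0,0,0]],[0.8,[0,0,0.1],[0,0,0]],[0.8,[0,0,0],[0,0,0]]]}}

```text
clock: 19.3
position: [0.4722, 0.1845, 0.0653]
ee_rot: [-1.947, -2.465, -0.001]
force: [-2.5, 0.5, 14.5]
width: 0.126
gripper_force: 10.0
```

{"op": "send_rows", "data": {"increments": [[3,[0,0,0],[0,0,0]],[4,[0,0,0],[0,0,0]],[4,[0,0,0],[0,0,0]],[4,[0,0,-2],[0,0,0]],[4,[0,0,-4],[0,0,0]]]}}

```text
clock: 19.8
position: [0.4701, 0.1832, 0.1228]
ee_rot: [-1.946, -2.464, 0.009]
force: [0.3, 0.6, 0.2]
width: 0.429
gripper_force: 0.0
```

{"op": "send_rows", "data": {"increments": [[4,[0,0,-4.7],[0,0,0]],[4,[0,0,-4.7],[0,0,0]],[4,[0,0,0],[0,0,0]]]}}

```text
clock: 20.1
position: [0.4753, 0.185, 0.224]
ee_rot: [1.946, 2.463, 0.013]
force: [0.4, -0.1, -0.1]
width: 0.437
gripper_force: 0.0
```

Run:
```python
from cell import arm
from h import *
print(arm.observe()["joints"][6]);stat(arm)
p,R=now(arm);B=Rd(ST[2]+np.pi/2);h=haspp(1.543,-.078)
plan(p,R,[(S(h[0],h[1],.22),B,12,4)])
```

```text
-0.08860564742712011
tcp st [-0.0364  0.0721  0.224 ] F st [ 0.4 -0.1 -0.1] w 4.01 gf 0.0 t 20.1 rv [ 0.009 -0.003 -0.001]
[[4, [-1.24, -0.35, 0.03], [0.001, 0.0, -0.131]], [4, [-1.19, -0.5, 0.03], [0.001, 0.0, -0.131]], [4, [-1.12, -0.66, 0.02], [0.001, 0.0, -0.131]], [4, [-1.01, -0.79, 0.03], [0.001, 0.0, -0.131]], [4, [-0.91, -0.93, 0.03], [0.001, 0.0, -0.131]]]
[[4, [-0.78, -1.03, 0.03], [0.001, 0.0, -0.131]], [4, [-0.63, -1.12, 0.04], [0.001, 0.0, -0.131]], [4, [-0.48, -1.2, 0.03], [0.001, 0.0, -0.131]], [4, [-0.33, -1.25, 0.03], [0.001, 0.0, -0.131]], [4, [-0.15, -1.28, 0.04], [0.001, 0.0, -0.131]]]
[[4, [0.01, -1.29, 0.03], [0.001, 0.0, -0.131]], [4, [0.18, -1.28, 0.04], [0.001, 0.0, -0.131]]]
end [0.4695 0.0302 0.22  ] rows 12
```

{"op": "send_rows", "data": {"increments": [[4,[-1.24,-0.35,0],[0,0,-0.131]],[4,[-1.19,-0.5,0],[0,0,-0.131]],[4,[-1.12,-0.66,0],[0,0,-0.131]],[4,[-1.01,-0.79,0],[0,0,-0.131]],[4,[-0.91,-0.93,0],[0,0,-0.131]]]}}

```text
clock: 20.6
position: [0.4693, 0.1189, 0.218]
ee_rot: [-1.042, -2.963, 0.001]
force: [-0.1, -0.3, -0.6]
width: 0.436
gripper_force: 0.0
```

{"op": "send_rows", "data": {"increments": [[4,[-0.78,-1.03,0],[0,0,-0.131]],[4,[-0.63,-1.12,0],[0,0,-0.131]],[4,[-0.48,-1.2,0],[0,0,-0.131]],[4,[-0.33,-1.25,0],[0,0,-0.131]],[4,[-0.15,-1.28,0],[0,0,-0.131]]]}}

```text
clock: 21.1
position: [0.467, 0.0545, 0.218]
ee_rot: [-0.034, -3.14, 0.001]
force: [-0.8, 0.6, 0.5]
width: 0.438
gripper_force: 0.0
```

{"op": "send_rows", "data": {"increments": [[4,[0,-1.29,0],[0,0,-0.131]],[4,[0.18,-1.28,0],[0,0,-0.131]],[4,[0,0,0],[0,0,0]],[4,[0,0,0],[0,0,0]]]}}

```text
clock: 21.5
position: [0.4665, 0.0295, 0.2182]
ee_rot: [0.361, -3.12, -0.0]
force: [-0.4, 0.6, 0.5]
width: 0.439
gripper_force: 0.0
```

Run:
```python
from cell import arm
from h import *
stat(arm)
p,R=now(arm);B=Rd(ST[2]+np.pi/2);h=haspp(1.543,-.078)
plan(p,R,[(S(h[0],h[1],.19),B,2,4),(S(h[0],h[1],.145),B,3,4)])
```

```text
tcp st [-0.0811 -0.0771  0.2182] F st [-0.3  0.7  0.5] w 4.03 gf 0.0 t 21.5 rv [-0.000e+00 -1.000e-03  1.566e+00]
[[4, [-0.16, -0.01, 1.41], [0.0, 0.0, -0.002]], [4, [-0.15, 0.0, 1.41], [0.0, 0.0, -0.002]], [4, [0.0, 0.0, 1.5], [0.0, 0.0, 0.0]], [4, [0.0, 0.0, 1.5], [0.0, 0.0, 0.0]], [4, [0.0, 0.0, 1.5], [0.0, 0.0, 0.0]]]
end [0.4695 0.0302 0.145 ] rows 5
```

{"op": "send_rows", "data": {"increments": [[4,[-0.16,0,1.41],[0,0,-0.002]],[4,[-0.15,0,1.41],[0,0,-0.002]],[4,[0,0,1],[0,0,0]],[4,[0,0,1],[0,0,0]],[4,[0,0,0.5],[0,0,0]]]}}

```text
clock: 22.0
position: [0.4693, 0.0304, 0.1644]
ee_rot: [0.374, -3.118, 0.0]
force: [0.1, 0.3, -0.0]
width: 0.439
gripper_force: 0.0
```

{"op": "send_rows", "data": {"increments": [[4,[0,0,0.7],[0,0,0]],[4,[0,0,0.7],[0,0,0]],[4,[0,0,0.6],[0,0,0]],[4,[0,0,0],[0,0,0]]]}}

```text
clock: 22.4
position: [0.4693, 0.03, 0.1446]
ee_rot: [0.374, -3.118, 0.0]
force: [-0.5, 0.9, -0.3]
width: 0.436
gripper_force: 0.0
```

{"op": "send_rows", "data": {"increments": [[3,[0,0,0],[0,0,0]],[2,[0,0,0],[0,0,0]],[0.8,[0,0,0],[0,0,0]],[0.8,[0,0,0],[0,0,0]],[0.8,[0,0,0],[0,0,0]]], "force": 10}}

```text
clock: 22.9
position: [0.4699, 0.0302, 0.1455]
ee_rot: [-0.375, 3.119, 0.0]
force: [-0.6, 1.6, 1.7]
width: 0.127
gripper_force: 10.0
```

Run:
```python
from cell import arm
from h import *
q=stat(arm)
# handle y = q[1]: solve theta
r=np.hypot(.1,.03);f=np.arctan2(.03,.1)
th0=np.arccos((q[1]+.05)/r)-f; dz=haspp(th0)[2]-q[2]; print(th0,dz)
p,R=now(arm)
plan(p,R,[(S(q[0],haspp(t)[1],haspp(t)[2]-dz),R,1,.8) for t in np.linspace(th0,.75,17)[1:]])
```

```text
tcp st [-0.0776 -0.0773  0.1455] F st [-0.2  1.7  1.7] w 1.17 gf 10.0 t 22.9 rv [0.    0.    1.575]
1.5438556278213345 0.011272393538694137
[[0.8, [0.0, 0.5, -0.12], [0.0, 0.0, 0.0]], [0.8, [0.0, 0.51, -0.1], [0.0, 0.0, 0.0]], [0.8, [-0.01, 0.51, -0.07], [0.0, 0.0, 0.0]], [0.8, [0.0, 0.52, -0.05], [0.0, 0.0, 0.0]], [0.8, [0.0, 0.52, -0.02], [0.0, 0.0, 0.0]]]
[[0.8, [0.0, 0.52, 0.0], [0.0, 0.0, 0.0]], [0.8, [-0.01, 0.51, 0.03], [0.0, 0.0, 0.0]], [0.8, [0.0, 0.52, 0.06], [0.0, 0.0, 0.0]], [0.8, [0.0, 0.51, 0.08], [0.0, 0.0, 0.0]], [0.8, [0.0, 0.51, 0.11], [0.0, 0.0, 0.0]]]
[[0.8, [0.0, 0.5, 0.13], [0.0, 0.0, 0.0]], [0.8, [-0.01, 0.49, 0.15], [0.0, 0.0, 0.0]], [0.8, [0.0, 0.49, 0.18], [0.0, 0.0, 0.0]], [0.8, [0.0, 0.47, 0.21], [0.0, 0.0, 0.0]], [0.8, [0.0, 0.47, 0.23], [0.0, 0.0, 0.0]]]
[[0.8, [0.0, 0.45, 0.25], [0.0, 0.0, 0.0]]]
end [0.4512 0.108  0.1348] rows 16
```

Gripped.

{"op": "send_rows", "data": {"increments": [[0.8,[0,0.5,-0.12],[0,0,0]],[0.8,[0,0.51,-0.1],[0,0,0]],[0.8,[0,0.51,-0.07],[0,0,0]],[0.8,[0,0.52,-0.05],[0,0,0]],[0.8,[0,0.52,-0.02],[0,0,0]]]}}

```text
clock: 23.4
position: [0.4639, 0.0556, 0.1491]
ee_rot: [-0.375, 3.118, 0.0]
force: [2.1, -0.3, 2.1]
width: 0.127
gripper_force: 10.0
```

{"op": "send_rows", "data": {"increments": [[0.8,[0,0.52,0],[0,0,0]],[0.8,[0,0.51,0.03],[0,0,0]],[0.8,[0,0.52,0.06],[0,0,0]],[0.8,[0,0.51,0.08],[0,0,0]],[0.8,[0,0.51,0.11],[0,0,0]]]}}

```text
clock: 23.9
position: [0.4577, 0.0805, 0.1461]
ee_rot: [-0.375, 3.119, 0.0]
force: [4.5, -0.6, 1.3]
width: 0.124
gripper_force: 10.0
```

{"op": "send_rows", "data": {"increments": [[0.8,[0,0.5,0.13],[0,0,0]],[0.8,[0,0.49,0.15],[0,0,0]],[0.8,[0,0.49,0.18],[0,0,0]],[0.8,[0,0.47,0.21],[0,0,0]],[0.8,[0,0.47,0.23],[0,0,0]]]}}

```text
clock: 24.4
position: [0.4518, 0.1038, 0.1369]
ee_rot: [-0.375, 3.119, 0.0]
force: [4.1, -1.8, 0.0]
width: 0.122
gripper_force: 10.0
```

Run:
```python
from cell import arm
from h import *
q=stat(arm); dz=.0113
a=np.arctan2(q[2]+dz-.056,q[1]+.05)-np.arctan2(.03,.1); print("theta",a,"r",np.hypot(q[2]+dz-.056,.05+q[1]),"nom .1044")
p,R=now(arm); dz=haspp(a)[2]-q[2]; dy=haspp(a)[1]-q[1]
plan(p,R,[(S(q[0],haspp(t)[1]-dy,haspp(t)[2]-dz),R,1,.8) for t in np.r_[np.linspace(a,.3,12)[1:],np.linspace(.3,0,13)[1:]]])
```

```text
tcp st [-0.0781 -0.0014  0.1369] F st [ 3.6 -2.7  0. ] w 1.12 gf 10.0 t 24.4 rv [0.    0.    1.575]
theta 0.7947473917364891 r 0.10423850850168818 nom .1044
[[0.8, [0.0, 0.41, 0.23], [0.0, 0.0, 0.0]], [0.8, [0.0, 0.4, 0.24], [0.0, 0.0, 0.0]], [0.8, [-0.01, 0.39, 0.27], [0.0, 0.0, 0.0]], [0.8, [0.0, 0.37, 0.28], [0.0, 0.0, 0.0]], [0.8, [0.0, 0.37, 0.3], [0.0, 0.0, 0.0]]]
[[0.8, [0.0, 0.35, 0.31], [0.0, 0.0, 0.0]], [0.8, [0.0, 0.33, 0.33], [0.0, 0.0, 0.0]], [0.8, [0.0, 0.32, 0.34], [0.0, 0.0, 0.0]], [0.8, [0.0, 0.31, 0.36], [0.0, 0.0, 0.0]], [0.8, [-0.01, 0.28, 0.37], [0.0, 0.0, 0.0]]]
[[0.8, [0.0, 0.27, 0.39], [0.0, 0.0, 0.0]], [0.8, [0.0, 0.15, 0.22], [0.0, 0.0, 0.0]], [0.8, [0.0, 0.13, 0.22], [0.0, 0.0, 0.0]], [0.8, [0.0, 0.13, 0.22], [0.0, 0.0, 0.0]], [0.8, [0.0, 0.13, 0.23], [0.0, 0.0, 0.0]]]
[[0.8, [0.0, 0.12, 0.23], [0.0, 0.0, 0.0]], [0.8, [0.0, 0.12, 0.24], [0.0, 0.0, 0.0]], [0.8, [0.0, 0.1, 0.23], [0.0, 0.0, 0.0]], [0.8, [0.0, 0.11, 0.24], [0.0, 0.0, 0.0]], [0.8, [0.0, 0.09, 0.25], [0.0, 0.0, 0.0]]]
[[0.8, [0.0, 0.09, 0.24], [0.0, 0.0, 0.0]], [0.8, [0.0, 0.09, 0.25], [0.0, 0.0, 0.0]], [0.8, [0.0, 0.08, 0.25], [0.0, 0.0, 0.0]]]
end [0.4398 0.1538 0.0745] rows 23
```

{"op": "send_rows", "data": {"increments": [[0.8,[0,0.41,0.23],[0,0,0]],[0.8,[0,0.4,0.24],[0,0,0]],[0.8,[0,0.39,0.27],[0,0,0]],[0.8,[0,0.37,0.28],[0,0,0]],[0.8,[0,0.37,0.3],[0,0,0]]]}}

```text
clock: 24.9
position: [0.4471, 0.1225, 0.1237]
ee_rot: [0.375, -3.119, 0.0]
force: [2.8, -0.9, 0.9]
width: 0.126
gripper_force: 10.0
```

{"op": "send_rows", "data": {"increments": [[0.8,[0,0.35,0.31],[0,0,0]],[0.8,[0,0.33,0.33],[0,0,0]],[0.8,[0,0.32,0.34],[0,0,0]],[0.8,[0,0.31,0.36],[0,0,0]],[0.8,[0,0.28,0.37],[0,0,0]]]}}

```text
clock: 25.4
position: [0.4433, 0.138, 0.1065]
ee_rot: [0.375, -3.119, 0.0]
force: [2.9, -0.8, 0.7]
width: 0.123
gripper_force: 10.0
```

{"op": "send_rows", "data": {"increments": [[0.8,[0,0.25,0.36],[0,0,0]],[0.8,[0,0.15,0.22],[0,0,0]],[0.8,[0,0.13,0.22],[0,0,0]],[0.8,[0,0.13,0.22],[0,0,0]],[0.8,[0,0.13,0.23],[0,0,0]]]}}

```text
clock: 25.9
position: [0.4416, 0.1455, 0.0942]
ee_rot: [0.375, -3.119, -0.0]
force: [2.8, -0.8, 0.7]
width: 0.125
gripper_force: 10.0
```

Run:
```python
from cell import arm
from h import *
q=stat(arm); dz=.0113
a=np.arctan2(q[2]+dz-.056,q[1]+.05)-np.arctan2(.03,.1); print("theta",a,"r",np.hypot(q[2]+dz-.056,.05+q[1]))
p,R=now(arm); dz=haspp(a)[2]-q[2]; dy=haspp(a)[1]-q[1]
plan(p,R,[(S(q[0],haspp(t)[1]-dy,haspp(t)[2]-dz),R,1,.8) for t in np.linspace(a,0,11)[1:]])
```

```text
tcp st [-0.0784  0.0414  0.0942] F st [ 2.6 -1.4  0.7] w 1.15 gf 10.0 t 25.9 rv [ 0.    -0.     1.575]
theta 0.20459349119764558 r 0.10397600307596126
[[0.8, [0.0, 0.1, 0.19], [0.0, 0.0, 0.0]], [0.8, [0.0, 0.1, 0.19], [0.0, 0.0, 0.0]], [0.8, [0.0, 0.09, 0.19], [0.0, 0.0, 0.0]], [0.8, [0.0, 0.09, 0.2], [0.0, 0.0, 0.0]], [0.8, [0.0, 0.08, 0.19], [0.0, 0.0, 0.0]]]
[[0.8, [0.0, 0.08, 0.2], [0.0, 0.0, 0.0]], [0.8, [0.0, 0.08, 0.2], [0.0, 0.0, 0.0]], [0.8, [0.0, 0.07, 0.2], [0.0, 0.0, 0.0]], [0.8, [0.0, 0.06, 0.21], [0.0, 0.0, 0.0]], [0.8, [0.0, 0.07, 0.2], [0.0, 0.0, 0.0]]]
end [0.4396 0.1534 0.0745] rows 10
```

{"op": "send_rows", "data": {"increments": [[0.8,[0,0.1,0.19],[0,0,0]],[0.8,[0,0.1,0.19],[0,0,0]],[0.8,[0,0.09,0.19],[0,0,0]],[0.8,[0,0.09,0.2],[0,0,0]],[0.8,[0,0.08,0.19],[0,0,0]]]}}

```text
clock: 26.4
position: [0.4405, 0.1499, 0.0846]
ee_rot: [-0.375, 3.119, 0.0]
force: [2.1, -0.8, 0.6]
width: 0.126
gripper_force: 10.0
```

{"op": "send_rows", "data": {"increments": [[0.8,[0,0.08,0.2],[0,0,0]],[0.8,[0,0.08,0.2],[0,0,0]],[0.8,[0,0.07,0.15],[0,0,0]],[0.8,[0,0.04,0.15],[0,0,0]],[0.8,[0,0.03,0.12],[0,0,0]]]}}

```text
clock: 26.9
position: [0.4398, 0.153, 0.0764]
ee_rot: [-0.375, 3.119, 0.0]
force: [2.0, -0.0, 1.7]
width: 0.126
gripper_force: 10.0
```

{"op": "send_rows", "data": {"increments": [[0.8,[0,0.02,0.1],[0,0,0]],[0.8,[0,0,0.1],[0,0,0]],[0.8,[0,0,0],[0,0,0]]]}}

```text
clock: 27.2
position: [0.4397, 0.1536, 0.0745]
ee_rot: [-0.376, 3.119, 0.001]
force: [1.7, 2.6, 0.2]
width: 0.125
gripper_force: 10.0
```

{"op": "send_rows", "data": {"increments": [[0.8,[0,0,0.1],[0,0,0]],[0.8,[0,0,0.1],[0,0,0]],[0.8,[0,0,0],[0,0,0]]]}}

```text
clock: 27.5
position: [0.4396, 0.1541, 0.0725]
ee_rot: [-0.376, 3.119, 0.002]
force: [-0.1, 6.8, 0.8]
width: 0.124
gripper_force: 10.0
```

{"op": "send_rows", "data": {"increments": [[0.8,[0,-0.03,0.1],[0,0,0]],[0.8,[0,-0.03,0.1],[0,0,0]],[0.8,[0,0,0],[0,0,0]]]}}

```text
clock: 27.8
position: [0.4396, 0.1545, 0.0707]
ee_rot: [-0.378, 3.119, 0.003]
force: [-1.7, 9.6, 2.3]
width: 0.128
gripper_force: 10.0
```

Run:
```python
from cell import arm
from h import *
q=stat(arm); dz=.0113
a=np.arctan2(q[2]+dz-.056,q[1]+.05)-np.arctan2(.03,.1); print("theta",a,"r",np.hypot(q[2]+dz-.056,.05+q[1]))
```

```text
tcp st [-0.0782  0.0507  0.0707] F st [0.6 9.7 2.3] w 1.18 gf 10.0 t 27.8 rv [ 2.000e-03 -1.000e-03  1.577e+00]
theta -0.03889156799439203 r 0.1039949100594255
```

The vertical force stays low, so I'll release and press on the handle from above with shut fingers. The contact height tells whether the hasp is home: the handle top should be at 92 mm.

{"op": "send_rows", "data": {"increments": [[2,[0,0,0],[0,0,0]],[3,[0,0,0],[0,0,0]],[3,[0,0,0],[0,0,0]],[3,[0,0,-2],[0,0,0]],[3,[0,0,-1.5],[0,0,0]]]}}

```text
clock: 28.3
position: [0.4394, 0.1516, 0.1057]
ee_rot: [0.373, -3.118, 0.002]
force: [-0.8, -0.3, 0.4]
width: 0.326
gripper_force: 0.0
```

{"op": "send_rows", "data": {"increments": [[0,[0,0,0],[0,0,0]],[0,[0,0,0],[0,0,0]],[0,[0,0,0],[0,0,0]],[0,[0,0,0],[0,0,0]],[0,[0,0,0],[0,0,0]]]}}

```text
clock: 28.8
position: [0.4396, 0.1522, 0.105]
ee_rot: [0.375, -3.118, 0.001]
force: [-0.1, 0.4, -0.3]
width: 0.006
gripper_force: 0.0
```

Run:
```python
from cell import arm
from h import *
q=stat(arm)
```

```text
tcp st [-0.0787  0.0485  0.105 ] F st [-0.   0.4 -0.3] w 0.06 gf 0.0 t 28.8 rv [-1.000e-03 -1.000e-03  1.575e+00]
```

{"op": "send_rows", "data": {"increments": [[0,[0,0,0.4],[0,0,0]],[0,[0,0,0.3],[0,0,0]],[0,[0,0,0.2],[0,0,0]],[0,[0,0,0.2],[0,0,0]],[0,[0,0,0],[0,0,0]]]}}

```text
clock: 29.3
position: [0.4398, 0.1524, 0.0942]
ee_rot: [0.375, -3.119, 0.0]
force: [0.9, 0.7, -0.6]
width: 0.008
gripper_force: 0.0
```

{"op": "send_rows", "data": {"increments": [[0,[0,0,0.1],[0,0,0]],[0,[0,0,0.1],[0,0,0]],[0,[0,0,0],[0,0,0]]]}}

```text
clock: 29.6
position: [0.4399, 0.1524, 0.0925]
ee_rot: [0.375, -3.119, -0.0]
force: [-0.2, 0.5, -0.7]
width: 0.01
gripper_force: 0.0
```

{"op": "send_rows", "data": {"increments": [[0,[0,0,0.1],[0,0,0]],[0,[0,0,0],[0,0,0]]]}}

```text
clock: 29.8
position: [0.4401, 0.1525, 0.092]
ee_rot: [-0.375, 3.119, 0.001]
force: [-1.9, -0.1, 8.5]
width: 0.005
gripper_force: 4.1
```

{"op": "send_rows", "data": {"increments": [[0,[0,0,0.1],[0,0,0]],[0,[0,0,0],[0,0,0]]]}}

```text
clock: 30.0
position: [0.4402, 0.1526, 0.0916]
ee_rot: [-0.374, 3.119, 0.001]
force: [-4.7, -3.0, 19.3]
width: 0.006
gripper_force: 9.3
```

{"op": "send_rows", "data": {"increments": [[0,[0,0,0.1],[0,0,0]],[0,[0,0,0],[0,0,0]]]}}

```text
clock: 30.2
position: [0.4403, 0.1526, 0.0912]
ee_rot: [-0.374, 3.118, 0.002]
force: [-7.6, -3.0, 29.1]
width: 0.006
gripper_force: 14.6
```

The hasp is rigid at 92.0 mm, so it is fully home. Retreating and checking.

{"op": "send_rows", "data": {"increments": [[0,[0,0,-0.5],[0,0,0]],[0,[0,0,-3],[0,0,0]],[0,[0,0,-4.5],[0,0,0]],[0,[0,0,-4.5],[0,0,0]],[0,[0,-4.5,-2],[0,0,0]]]}}

```text
clock: 30.7
position: [0.4515, 0.1139, 0.2382]
ee_rot: [-0.388, 3.113, 0.006]
force: [1.7, -0.9, -0.1]
width: 0.003
gripper_force: 0.0
```

{"op": "send_rows", "data": {"increments": [[0,[-1,-4.5,0],[0,0,0]],[0,[-1,-4.5,0],[0,0,0]],[0,[-1,-4.5,0],[0,0,0]],[0,[-1,-4.5,0],[0,0,0]],[0,[-1,-4.5,0],[0,0,0]]]}}

```text
clock: 31.2
position: [0.553, -0.0997, 0.2346]
ee_rot: [-0.375, 3.119, 0.0]
force: [1.3, -0.2, -0.3]
width: 0.012
gripper_force: 0.0
```

{"op": "send_rows", "data": {"increments": [[0,[0,0,0],[0,0,0]],[0,[0,0,0],[0,0,0]]]}}

```text
clock: 31.4
position: [0.5524, -0.0993, 0.2341]
ee_rot: [0.37, -3.119, 0.0]
force: [0.1, 0.9, 0.1]
width: 0.007
gripper_force: 0.0
```

Run:
```python
from cell import arm
from h import *
stat(arm)
t=arm.get_image("top"); s=arm.get_image("scene")
t=cv2.resize(t[80:280,190:390],(400,400),interpolation=cv2.INTER_CUBIC)
s=cv2.resize(s[140:340,220:420][:, :200],(400,400),interpolation=cv2.INTER_CUBIC)
cv2.imwrite("pics/fin.png",np.hstack([t,s])[:,:,::-1])
c=cam(arm,"top")
for n,X in (("bar tip/riser",[barp(0,.094),barp(0,.005)]),("hasp",[haspp(0,-.056),haspp(0,-.112)])): print(n,((proj(c,place(ST,X))-[190,80])*2).round(0).tolist())
c=cam(arm,"scene")
for n,X in (("bar tip/riser",[barp(0,.094),barp(0,.005)]),("hasp",[haspp(0,-.056),haspp(0,-.112)])): print(n,((proj(c,place(ST,X))-[220,140])*2+[400,0]).round(0).tolist())
```

```text
tcp st [-0.0275 -0.2224  0.2341] F st [0.3 0.8 0.1] w 0.07 gf 0.0 t 31.4 rv [-1.000e-03 -0.000e+00  1.572e+00]
bar tip/riser [[118.0, 290.0], [187.0, 272.0]]
hasp [[154.0, 293.0], [165.0, 337.0]]
bar tip/riser [[767.0, 154.0], [699.0, 128.0]]
hasp [[738.0, 129.0], [754.0, 98.0]]
```

View pics/fin.png

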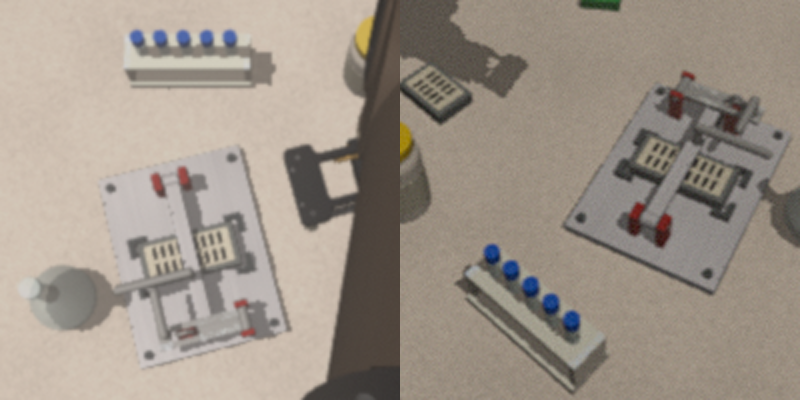

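The bar lies level over the seated cassette, with its handle tip at (118,290) as predicted. The hasp lies across the bar's nose on its staple, handle at (155,293)–(165,335). The flask and rack are undisturbed and the robot is clear.

```bash
python3 -c "
from cell import arm
print(arm.sign_off())"
```

```text
the job is handed in; nothing more can be done
None
```

The job is handed in at about 31 s of the 67 s allowed: the long cassette is in the nest, the clamp bar was swung down level over it, and then the hasp was swung fully home on its staple. The short cassette, jar, flask and rack were not touched.

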